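# Load the protection-board test slide and start the load

## Task

Clear every leftover relay board (the ones with a tall black block) out of the test carriage into the empty blue bin beside the load console, and lay every finned board from the bench flat in a pocket of the carriage, one to a pocket. Then push the carriage along its slide until the spring detent clicks and holds it fully home, and after that turn the load dial until its white pointer line points at the brass wedge on its scale. Leave the tape, meter, screwdriver and bottle where they are.

Things in the scene. Friction and masses are not known exactly. Their poses are not given: they have to be found in the camera images.
- finned0: finned protection board to be tested: a flat block 54 (x) x 36 (y) x 20 (z) mm, green board below, aluminium plate with ribs along x above, about 70 g, both ends alike. Origin: centre of its underside, z up. Grip it across y (36 mm wide). Lies loose on the bench at the start; three or four of the four are present
- finned1: finned protection board to be tested: a flat block 54 (x) x 36 (y) x 20 (z) mm, green board below, aluminium plate with ribs along x above, about 70 g, both ends alike. Origin: centre of its underside, z up. Grip it across y (36 mm wide). Lies loose on the bench at the start; three or four of the four are present
- finned2: finned protection board to be tested: a flat block 54 (x) x 36 (y) x 20 (z) mm, green board below, aluminium plate with ribs along x above, about 70 g, both ends alike. Origin: centre of its underside, z up. Grip it across y (36 mm wide). Lies loose on the bench at the start; three or four of the four are present
- finned3: finned protection board to be tested: a flat block 54 (x) x 36 (y) x 20 (z) mm, green board below, aluminium plate with ribs along x above, about 70 g, both ends alike. Origin: centre of its underside, z up. Grip it across y (36 mm wide). Lies loose on the bench at the start; three or four of the four are present
- relay0: relay board left over from the last lot: green board 54 (x) x 36 (y) x 6 mm with one tall black block 30 (x) x 24 (y) mm standing on its middle, top 36 mm above the underside; about 70 g. Origin: centre of its underside, z up. Grip the black block across y. Starts in a pocket of the carriage; two or three of the three are present
- relay1: relay board left over from the last lot: green board 54 (x) x 36 (y) x 6 mm with one tall black block 30 (x) x 24 (y) mm standing on its middle, top 36 mm above the underside; about 70 g. Origin: centre of its underside, z up. Grip the black block across y. Starts in a pocket of the carriage; two or three of the three are present
- relay2: relay board left over from the last lot: green board 54 (x) x 36 (y) x 6 mm with one tall black block 30 (x) x 24 (y) mm standing on its middle, top 36 mm above the underside; about 70 g. Origin: centre of its underside, z up. Grip the black block across y. Starts in a pocket of the carriage; two or three of the three are present
- pocket0 (a point): a pocket of the sliding carriage: point at the centre of its inner floor, 33 mm above the bench; x along the slide (away from the robot), y to the left, z up. Inside 59 (x) x 41 (y) mm, walls 3.5 mm thick and 5 mm high above the floor; one board lies flat in it, its length along x. Pockets are 72 mm apart along x and 76 mm along y; any board may go in any pocket
- pocket1 (a point): a pocket of the sliding carriage: point at the centre of its inner floor, 33 mm above the bench; x along the slide (away from the robot), y to the left, z up. Inside 59 (x) x 41 (y) mm, walls 3.5 mm thick and 5 mm high above the floor; one board lies flat in it, its length along x. Pockets are 72 mm apart along x and 76 mm along y; any board may go in any pocket
- pocket2 (a point): a pocket of the sliding carriage: point at the centre of its inner floor, 33 mm above the bench; x along the slide (away from the robot), y to the left, z up. Inside 59 (x) x 41 (y) mm, walls 3.5 mm thick and 5 mm high above the floor; one board lies flat in it, its length along x. Pockets are 72 mm apart along x and 76 mm along y; any board may go in any pocket
- pocket3 (a point): a pocket of the sliding carriage: point at the centre of its inner floor, 33 mm above the bench; x along the slide (away from the robot), y to the left, z up. Inside 59 (x) x 41 (y) mm, walls 3.5 mm thick and 5 mm high above the floor; one board lies flat in it, its length along x. Pockets are 72 mm apart along x and 76 mm along y; any board may go in any pocket
- push_plate (a point): point on the rear (robot side) face of the upright steel push plate at the robot end of the carriage, 60 mm above the bench; the plate is 60 mm wide (y), 6 mm thick, its top 78 mm above the bench; x points along the slide, the direction to push. Free space for closed fingers behind it
- carriage (a joint): travel of the carriage along its slide, m: 0 as it starts (pulled out towards the robot), 0.070 at the end stop by the black contact block. Slide friction is about 1 N; from about 0.054 a spring plunger on the left side resists with up to about 6 N, gives way at 0.0625 and then snaps and holds the carriage home at 0.070
- fixture: fixed test fixture that carries the carriage: aluminium base 280 x 190 mm; origin on the bench at its middle, x along the slide away from the robot. A black contact block 60 mm high and 130 mm wide stands at its far end (x 106 to 136 mm), the plunger housing 40 mm high at y 79 to 105 mm
- bin: blue plastic bin, fixed, open on top, outside 190 (x) x 130 (y) x 45 (z) mm, walls and floor 4 mm; origin: centre of its underside
- console: fixed grey load console, box 130 x 130 x 50 mm; origin: centre of its underside; the dial stands on its top, axis vertical, 16 mm to the console's -x side of its middle
- dial (a joint): angle of the load dial, rad, 0 to 6.28, growing clockwise seen from above; stays where it is left (friction about 0.04 N m)
- dial_grip (a point): on the dial's axis at gripping height, 31 mm above its black skirt's underside, 7 mm below the top of the bar. The dial is a black bar 42 (x) x 14 (y) mm, 32 mm high, on a 44 mm round skirt; grip the bar across y. Its own x axis turns with the dial; the white pointer line is on the -x half of the bar
- dial_pointer (a point): point 30 mm from the dial's axis in the direction of its white pointer line (the -x end of the bar); turns with the dial
- index_point (a point): a brass wedge is fixed at the rim of the dial's white scale, 6 mm high, up to 20 mm wide, 35 to 52 mm from the axis, narrow end inward; its place on the scale changes from start to start. This is the point 30 mm from the dial's axis towards the wedge, at the height of dial_pointer: the two coincide when the dial points at the wedge (turn clockwise from the start by 0.8 to 2.7 rad)
- tape: small roll of blue tape, 38 mm across, 15 mm high, among the finned boards; leave it
- meter: orange hand meter 70 x 130 x 32 mm; leave it
- driver: screwdriver lying on the bench; leave it
- flux: small bottle, 44 mm across, 90 mm tall; leave it
Mind the look-alikes: they are no part of the job. What is shaped like the finned1 but brown or red is not meant. Leave any purple look-alike of the relay1 alone.

How it is judged:
By the outcome, as a careful person would: the job done as asked, in the order asked, and still so for the second after the job is handed in, with the robot touching nothing.
Of finned0, finned1, finned2, finned3 only 3 to 4 are there at a start; the rules pass over those that are not, and their reading is None.
Of relay0, relay1, relay2 only 2 to 3 are there at a start; the rules pass over those that are not, and their reading is None.
At some moment in a run one of finned0, finned1, finned2, finned3 may be knocked a few centimetres aside while the robot is not near it.
Once in a run the grip may slacken for a moment while it holds something.
It also fails if it takes over 210 s, if anything falls off the work surface, if the arm or the gripper's body presses on something with over 40 N, if the wrist force passes 120 N, or if a joint passes its speed limit or range.

## Robot

A 6-joint arm with a two-finger parallel gripper is mounted at the origin on the work surface. World frame = base frame: x ahead of the robot, y to its left, z up, the work surface at z = 0. Lengths are in mm, angles in rad, forces in N, time in s.
With the tool pointing down it reaches from about 400 to 925 mm from the base axis. Payload 12.5 kg.
Tool frame: the origin (TCP) lies where the fingers leave the gripper's body, on its centre line; the fingertips stand 78 mm ahead of it and the grasp point (between the pads) lies 59 mm ahead of it (env.tip_extent is the distance from the TCP to the fingertips, in mm); z points along the fingers, y is the direction in which the jaws open and shut (so a half turn about z gives the same grasp; the last joint's range is limited). The gripper opens to 95 mm and grips with 3 to 60 N. Pads are 20 mm wide; open, the fingers measure 119 mm over their backs; the gripper's body (75 mm by 180 mm) begins 59 mm behind the grasp point.
Start: joints at [-1.238, 0.491, 1.559, -0, 1.092, -0.106], TCP at [265.555, -565.79, 292.261] pointing down, gripper open.
Joint ranges: [-3.1, 3.1], [-0.84, 2.19], [0.05, 2.79], [-1.13, 4.28], [0.06, 2.93], [-2.69, 2.69]. Speed limits (rad/s): [2.22, 2.22, 2.79, 3.14, 3.14, 3.14].

## Interface

Orientations are given as [roll, pitch, yaw] about the fixed x, y, z axes, in that order (R = Rz(yaw) Ry(pitch) Rx(roll)).
In Python, from cell import env gives the robot as it stands. The module is installed in compiled form; this text tells all that it offers.
- The arm moves only by the tool play_rows, never from a script. Its argument "targets" is a list of rows, each an object with "linear": the shift along the tool's x, y, z in mm, a list of three; "turn": the turn about the tool's z in rad. A call has 1 to 20 rows; each row is the pose to reach, as a shift and turn from the pose commanded when the call began, along the tool's axes at that moment; what a row does not reach only later rows make up. A row lasts 1/8 s, in which the tool goes at most 62.5 mm and 10.7 degrees, less where a joint would pass 70% of its speed; a pose out of reach is approached as far as the arm can. A call with a gripper value outside its range is refused whole. "hand" is the finger opening in mm, from 0 to 95.1, set as the call begins (left out, the last holds). The fingers move at their own pace and stop on an object; the grip force is fixed at half the most. Time passes only in rows, so rows that repeat a pose let the fingers close. It gives the time, the measured TCP pose, the force and the opening at its end, in the units of the state.
- env.state(): the state, without advancing time (a new reading comes with each control period).
- env.read_camera(name): name is "scene" or "top" or "wrist"; returns (picture, depth): 480x640x3 uint8, red, green, blue; 480x640 float32, mm along the optical axis (not along the pixel's ray), 0 where there is no reading.
- env.camera_params(name): a dict with "fx", "fy", "cx", "cy" (pixels), "R" (3x3) and "t" (3): a world point X has camera coordinates R X + t. Camera axes: x right, y down, z forward; pixel columns grow to the right and rows downward; lengths in mm; the calibration is good to about 2 mm. The wrist camera is an equidistant fisheye: a pixel r from the principal point sees the ray r / f radians off the axis. A picture is of the moment at which its call begins: read the wrist's pose just before it. camera_params takes no time and is no camera call; for the wrist camera it gives the pose at the moment of the call.
- env.job_done(): hands the job in, once; it reports no verdict.
The state is a dict: "t": time; "joints": joint angles; "qvel": joint speeds; "tau": joint torques, N m; "eef_pos": TCP position; "tcp_rot": TCP orientation; "ft_force": force on the tool from outside, world axes, zero at the start; "moment": the same for the moment, N m; "opening": opening from 0.0 (shut) to 1.0 (fully open).
Only numpy, scipy, OpenCV 4.12 (cv2) and the standard library are available. Lean on these libraries where they do the work, as an engineer would, in place of code of your own. Each camera call takes 0.05 s, during which the arm holds its last target.

## Working session

There is one attempt and no reset: what is moved stays moved. The work goes in short steps, Python scripts to look and compute and a tool call to move; the robot and the scene stay as the last step left them, time stands still between calls to the robot, and variables do not carry over. Pictures are saved under pics/ and viewed, and the job is handed in when it is done.

Besides the shell and the picture viewer there is one more tool, called as name([rows], argument=value, ...), one row to a line, values as JSON. play_rows: Moves the arm, as the interface text tells. Its arguments: {"type":"object","properties":{"targets":{"type":"array","items":{"type":"object","properties":{"linear":{"type":"array","items":{"type":"number"}},"turn":{"type":"number"}}}},"hand":{"type":"number"}},"required":["targets"]}

```bash
mkdir -p pics; ls
cat > h.py <<'E'
import numpy as np, cv2, sys
from cell import env
def snap(n,f):
    p,d=env.read_camera(n); cv2.imwrite(f'pics/{f}.png',p[:,:,::-1]); np.save(f'pics/{f}_d.npy',d)
    return p,d
def ray(c,u,v):
    R=np.array(c['R']);t=np.array(c['t'])
    d=np.array([(u-c['cx'])/c['fx'],(v-c['cy'])/c['fy'],1.0])
    return -R.T@t, R.T@d
def onz(c,u,v,z):
    o,d=ray(c,u,v); s=(z-o[2])/d[2]; return (o+s*d)
E
python3 - <<'E'
from h import *
for n in ['scene','top','wrist']:
    snap(n,n+'0')
    c=env.camera_params(n); print(n,{k:np.round(v,3).tolist() for k,v in c.items()})
print(env.state())
E
```

```text
pics
scene {'fx': 614.18, 'fy': 614.18, 'cx': 311.152, 'cy': 238.822, 'R': [[-0.657, 0.754, 0.0], [0.464, 0.406, -0.787], [-0.593, -0.517, -0.617]], 't': [355.538, -137.868, 1673.405]}
top {'fx': 606.805, 'fy': 606.805, 'cx': 317.174, 'cy': 242.698, 'R': [[0.024, -1.0, -0.005], [-0.986, -0.023, -0.164], [0.164, 0.009, -0.986]], 't': [-29.229, 492.829, 1247.158]}
wrist {'fx': 371.648, 'fy': 371.648, 'cx': 321.579, 'cy': 234.39, 'R': [[0.424, -0.905, -0.002], [-0.875, -0.411, 0.256], [-0.233, -0.107, -0.967]], 't': [-623.569, -27.831, 390.344]}
{'t': 0.15, 'joints': array([-1.23759680e+00,  4.91374023e-01,  1.55929995e+00,  2.60471866e-05,
        1.09164625e+00, -1.05606581e-01]), 'qvel': array([ 2.04862644e-03, -1.97958442e-03, -2.40293958e-03,  6.82030269e-04,
        2.03845678e-05,  3.21654416e-04]), 'tau': array([ 1.25134720e-03, -6.12896991e+01, -2.58279043e+01,  6.92624110e-02,
        4.73245396e-02, -7.18026445e-05]), 'eef_pos': array([ 265.52432182, -565.68065676,  291.82848019]), 'tcp_rot': array([-3.14087158e+00, -9.96688123e-05,  4.38794056e-01]), 'ft_force': array([ 0.67546422,  0.39977442, -0.0047442 ]), 'moment': array([0.01695399, 0.00245943, 0.04265282]), 'opening': 0.9981809801272578}
```

View pics/top0.png

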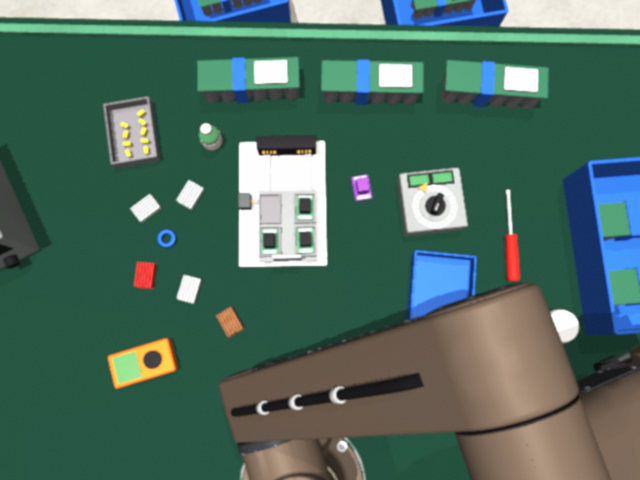

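View pics/scene0.png

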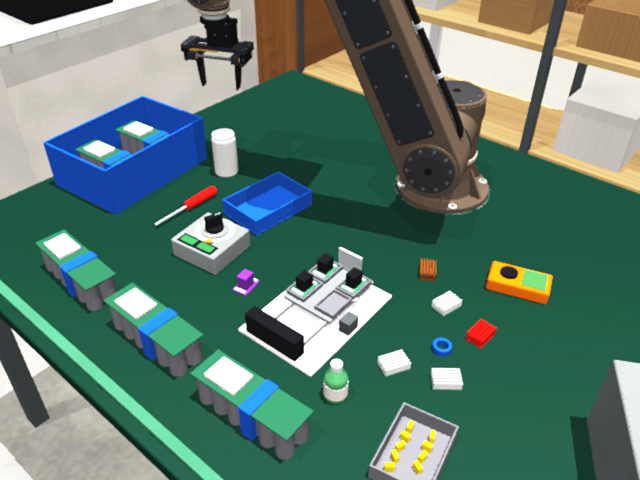

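View pics/wrist0.png

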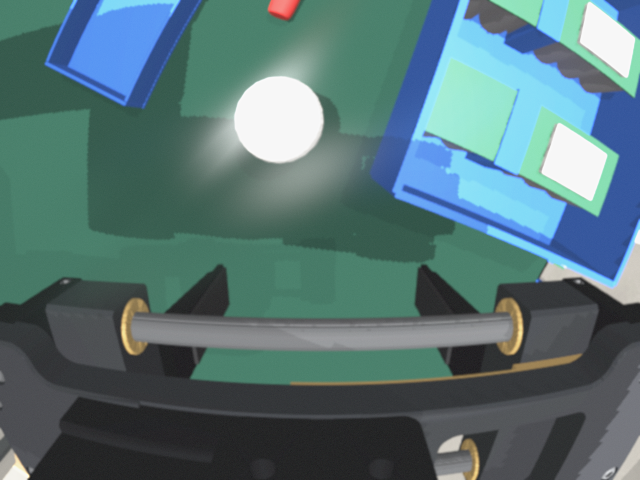

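The top view shows three light-grey finned boards at (145,208), (190,195) and (189,290). The red (145,275) and brown (229,321) blocks and the purple one (362,187) are look-alikes. There are three relay boards in the carriage at (305,207), (269,241) and (305,241), and its pocket at (270,208) is empty. The empty blue bin is at (443,287) and the dial at (435,205). I'll confirm this in crops and measure.

```bash
cat >> h.py <<'E'
def finned(p,c,z=20,vis=False):
    hsv=cv2.cvtColor(p,cv2.COLOR_RGB2HSV)
    m=((hsv[:,:,1]<60)&(hsv[:,:,2]>120)).astype(np.uint8)
    n,l,s,ce=cv2.connectedComponentsWithStats(m)
    out=[]
    for i in range(1,n):
        if 150<s[i,4]<1500:
            pts=np.argwhere(l==i)[:,::-1]
            w=np.array([onz(c,u,v,z)[:2] for u,v in pts],np.float32)
            r=cv2.minAreaRect(w); (cx,cy),(a,b),an=r
            if b>a: a,b,an=b,a,an+90
            an=(an+90)%180-90
            out.append((ce[i].round().tolist(),[round(x,1) for x in (cx,cy,a,b,an)],np.round(w.mean(0),1).tolist()))
    return out
E
python3 - <<'E'
from h import *
p=cv2.imread('pics/top0.png')[:,:,::-1]
c=env.camera_params('top')
for o in finned(np.ascontiguousarray(p),c): print(o)
def crop(x0,y0,x1,y1,k): return cv2.resize(p[y0:y1,x0:x1,::-1],None,fx=k,fy=k,interpolation=cv2.INTER_CUBIC)
cv2.imwrite('pics/c1.png',crop(100,170,260,310,5)[:600])
cv2.imwrite('pics/c2.png',crop(230,130,340,275,4))
cv2.imwrite('pics/c3.png',crop(390,160,480,240,7))
E
```

```text
([270.0, 72.0], [887.1, 97.6, 75.9, 58.5, -86.5], [887.0999755859375, 97.9000015258789])
([395.0, 75.0], [884.7, -184.1, 77.0, 57.9, -89.6], [884.2000122070312, -184.60000610351562])
([521.0, 79.0], [881.3, -466.9, 78.4, 58.6, 86.6], [881.2000122070312, -467.1000061035156])
([189.0, 194.0], [598.7, 265.1, 58.2, 42.3, -27.6], [598.7000122070312, 265.0])
([509.0, 211.0], [576.6, -432.3, 97.9, 11.3, 2.5], [577.0, -432.3999938964844])
([145.0, 207.0], [566.6, 360.7, 57.6, 42.6, -50.3], [566.2999877929688, 360.79998779296875])
([188.0, 289.0], [391.4, 255.5, 57.5, 41.6, -13.7], [391.29998779296875, 255.39999389648438])
([565.0, 324.0], [336.5, -545.4, 71.4, 51.8, 20.1], [335.20001220703125, -542.7000122070312])
([336.0, 396.0], [177.5, -66.0, 37.4, 30.0, 10.0], [176.6999969482422, -64.5999984741211])
([351.0, 453.0], [55.1, -102.7, 91.3, 31.5, 43.3], [63.29999923706055, -95.80000305175781])
```

View pics/c1.png

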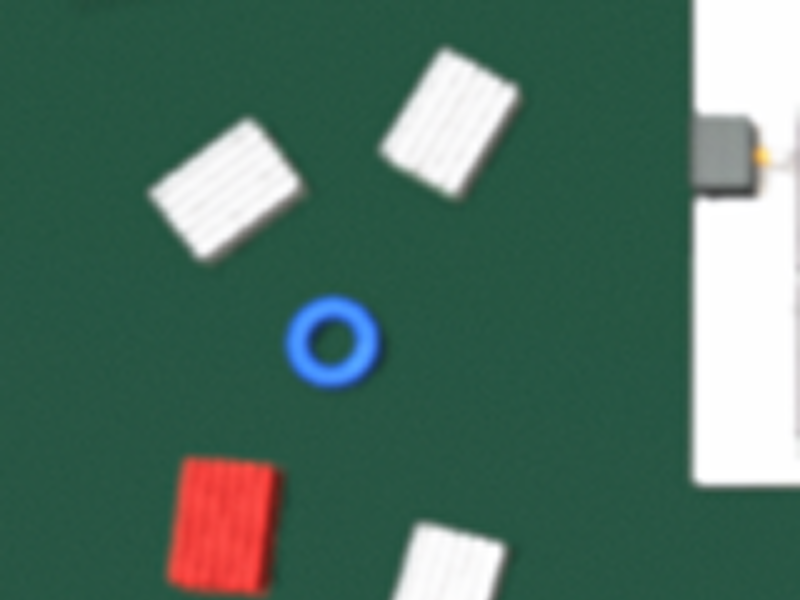

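View pics/c2.png

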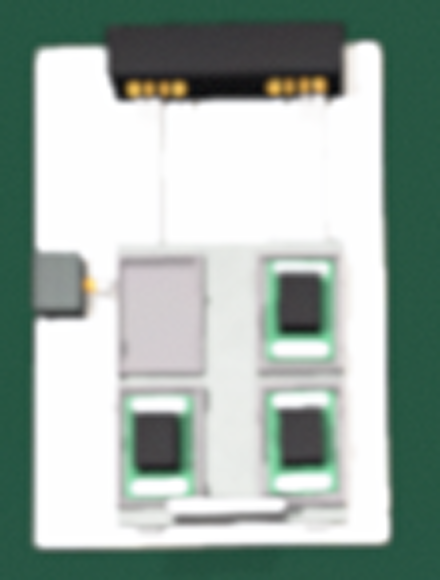

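View pics/c3.png

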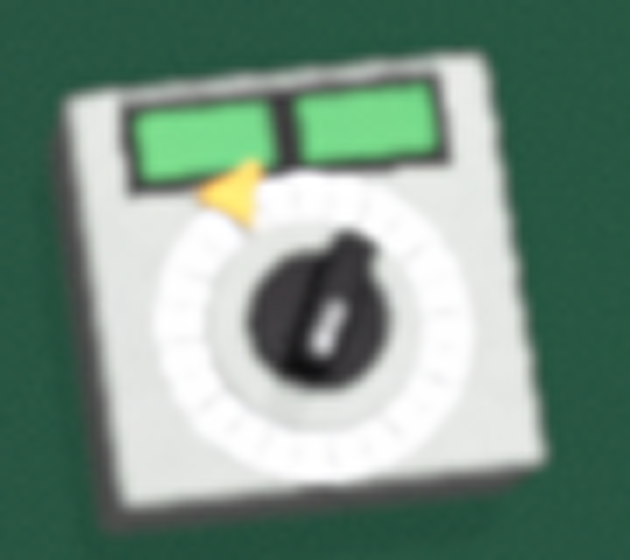

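The crops confirm three light finned boards, with the red one and the tape left alone. There are three black-block relay boards, and the front-left pocket in image terms (far-left) is empty. The dial pointer points down and slightly right, and the brass wedge is at upper left. Next I'll measure in 3D using depth.

```bash
cat >> h.py <<'E'
def cloud(d,c):
    v,u=np.mgrid[0:480,0:640]
    X=np.stack([(u-c['cx'])/c['fx']*d,(v-c['cy'])/c['fy']*d,d],-1)
    return (X-np.array(c['t']))@np.array(c['R'])
def rect(w):
    (cx,cy),(a,b),an=cv2.minAreaRect(np.float32(w))
    if b>a: a,b,an=b,a,an+90
    an=(an+90)%180-90
    return np.round([cx,cy,a,b,an],1).tolist()
def comps(m,W,lo,hi):
    n,l,s,ce=cv2.connectedComponentsWithStats(m.astype(np.uint8))
    for i in range(1,n):
        if lo<s[i,4]<hi:
            q=l==i; w=W[q]
            print(ce[i].round(),s[i,4],rect(w[:,:2]),'mean',w.mean(0).round(1),'zmed',np.median(w[:,2]).round(1))
E
python3 - <<'E'
from h import *
for cam in ['top','scene']:
    p=cv2.imread(f'pics/{cam}0.png')[:,:,::-1]; d=np.load(f'pics/{cam}0_d.npy'); c=env.camera_params(cam)
    W=cloud(d,c); hsv=cv2.cvtColor(np.ascontiguousarray(p),cv2.COLOR_RGB2HSV)
    reg=(W[:,:,0]>250)&(W[:,:,0]<800)&(d>0)
    print(cam,'cam pos',(-np.array(c['R']).T@np.array(c['t'])).round())
    z=W[:,:,2]
    print('bench z',np.median(z[(hsv[:,:,0]>70)&(hsv[:,:,0]<85)&reg]))
    H=hsv[:,:,0];S=hsv[:,:,1];V=hsv[:,:,2]
    print('black tops'); comps(reg&(V<80)&(z>62)&(z<76)&(abs(W[:,:,1])<200),W,30,3000)
    print('finned'); comps(reg&(S<60)&(V>120)&(z>15)&(z<26)&(W[:,:,1]>150),W,100,3000)
    print('fixture base'); comps(reg&(S<40)&(V>150)&(z>3)&(z<20)&(abs(W[:,:,1])<250),W,300,30000)
    print('carriage'); comps(reg&(S<60)&(z>27)&(z<45)&(abs(W[:,:,1])<200),W,300,30000)
    print('plate'); comps(reg&(S<60)&(z>70)&(z<84)&(abs(W[:,:,1])<200),W,10,3000)
    print('bin rim'); comps((H>100)&(H<118)&(S>120)&(z>40)&(z<52)&reg,W,60,9000)
    print('console top'); comps((S<40)&reg&(z>45)&(z<60)&(W[:,:,1]<-150),W,100,9000)
    print('dial bar'); comps((V<90)&reg&(z>75)&(z<100)&(W[:,:,1]<-150),W,10,900)
    print('wedge'); comps((H>15)&(H<32)&(S>100)&reg&(z>40)&(W[:,:,1]<-150),W,5,900)
    print('ptr'); comps((V>150)&(S<60)&reg&(z>75)&(z<100)&(W[:,:,1]<-150),W,2,900)
E
```

```text
top cam pos [ 282.  -29. 1311.]
bench z 0.9679091469202988
black tops
[305. 205.] 119 [568.9, 10.7, 26.6, 19.1, 1.2] mean [568.1  10.6  67.9] zmed 67.7
[305. 239.] 112 [496.8, 6.7, 25.1, 18.9, 1.4] mean [496.5   7.6  67.8] zmed 67.8
[269. 240.] 133 [492.9, 82.5, 25.6, 21.3, 2.4] mean [492.4  82.6  67.7] zmed 67.7
finned
[190. 194.] 330 [599.4, 263.9, 52.4, 37.4, -28.5] mean [598.3 264.3  19.8] zmed 19.5
[145. 208.] 348 [566.7, 359.7, 52.3, 38.7, -50.9] mean [565.9 359.7  19.6] zmed 19.3
[189. 288.] 353 [391.9, 254.7, 51.8, 36.9, -13.8] mean [391.9 254.   19.9] zmed 19.8
fixture base
[279. 197.] 5249 [588.4, 62.4, 284.1, 194.2, 2.3] mean [600.3  68.5   9.1] zmed 8.8
carriage
[286. 223.] 2720 [532.3, 50.3, 156.2, 128.9, 1.4] mean [536.7  51.5  33.6] zmed 33.0
plate
[307. 241.] 12 [490.5, 4.4, 14.8, 5.9, -43.8] mean [491.6   3.1  70.7] zmed 70.3
[286. 256.] 89 [458.1, 44.5, 59.9, 6.1, -87.7] mean [458.1  44.6  77.5] zmed 77.5
bin rim
[581. 243.] 366 [509.7, -573.7, 300.6, 8.2, 5.1] mean [ 506.3 -574.5   46. ] zmed 45.9
[439. 271.] 371 [406.3, -283.2, 144.5, 130.9, -4.3] mean [ 437.6 -27
[... 2781 characters left out ...]
.] 89 [301.4, -589.0, 71.0, 54.0, 79.6] mean [ 300.5 -595.3  320.7] zmed 322.6
[239.  60.] 11 [264.5, -486.7, 5.3, 4.3, -36.6] mean [ 264.4 -487.6  312.7] zmed 312.6
[208. 241.] 32 [620.6, -243.1, 15.3, 14.0, -29.6] mean [ 619.5 -241.3   59.9] zmed 60.7
ptr
[34. 66.] 535 [377.1, -1403.1, 252.0, 38.6, -3.5] mean [  383.7 -1402.4    87.3] zmed 87.0
[138. 129.] 289 [426.1, -763.4, 99.5, 60.2, 85.8] mean [ 428.3 -755.9   88.5] zmed 88.8
[ 99. 149.] 331 [561.1, -753.7, 97.4, 63.6, -87.0] mean [ 566.9 -741.6   88.1] zmed 88.7
[224. 150.] 182 [345.5, -484.3, 61.6, 31.9, -42.7] mean [ 346.2 -481.7   87.4] zmed 87.2
[218. 213.] 10 [566.5, -263.5, 10.0, 7.2, 13.2] mean [ 566.6 -263.5   98.3] zmed 98.4
```

```bash
cat >> h.py <<'E'
def pose():
    s=env.state(); return s['eef_pos'],s['tcp_rot']
def plan(x,y,z,yaw):
    """tool-axis shift & turn from the current pose to TCP x,y,z,yaw(rad); half-turn ambiguity -> nearest"""
    e,r=pose(); w=r[2]
    Rz=np.array([[np.cos(w),-np.sin(w),0],[np.sin(w),np.cos(w),0],[0,0,1]])@np.diag([1,-1,-1.])
    d=np.array([x,y,z])-e
    t=-(yaw-w); t=(t+np.pi/2)%np.pi-np.pi/2
    print('at',e.round(1),r.round(3),'lin',(Rz.T@d).round(1),'turn',round(t,3),'j6',env.state()['joints'][5].round(2))
def wpix(c,X):
    P=np.array(c['R'])@np.array(X,float)+np.array(c['t'])
    th=np.arctan2(np.hypot(P[0],P[1]),P[2]); ph=np.arctan2(P[1],P[0]); r=c['fx']*th
    return c['cx']+r*np.cos(ph),c['cy']+r*np.sin(ph)
def won(c,u,v,z):
    a,b=u-c['cx'],v-c['cy']; r=np.hypot(a,b); th=r/c['fx']
    dc=np.array([np.sin(th)*a/r,np.sin(th)*b/r,np.cos(th)]) if r>0 else np.array([0,0,1.])
    R=np.array(c['R']); o=-R.T@np.array(c['t']); d=R.T@dc
    return o+d*(z-o[2])/d[2]
def wcloud(d,c):
    v,u=np.mgrid[0:480,0:640].astype(float)
    a,b=u-c['cx'],v-c['cy']; r=np.hypot(a,b)+1e-9; th=r/c['fx']; k=np.tan(np.clip(th,0,1.4))/r
    X=np.stack([a*k*d,b*k*d,d],-1)
    return (X-np.array(c['t']))@np.array(c['R'])
E
python3 -c "
from h import *
plan(520,40,300,0.042)
"
```

```text
at [ 265.5 -565.7  291.8] [-3.141 -0.     0.439] lin [ 487.7 -440.2   -8.2] turn 0.397 j6 -0.11
```

play_rows([
  {"linear": [50, -45, -1], "turn": 0.05},
  {"linear": [100, -90, -2], "turn": 0.1},
  {"linear": [488, -440, -8], "turn": 0.397},
  {"linear": [488, -440, -8], "turn": 0.397},
  {"linear": [488, -440, -8], "turn": 0.397},
  {"linear": [488, -440, -8], "turn": 0.397},
  {"linear": [488, -440, -8], "turn": 0.397},
  {"linear": [488, -440, -8], "turn": 0.397},
  {"linear": [488, -440, -8], "turn": 0.397},
  {"linear": [488, -440, -8], "turn": 0.397},
  {"linear": [488, -440, -8], "turn": 0.397},
  {"linear": [488, -440, -8], "turn": 0.397},
  {"linear": [488, -440, -8], "turn": 0.397},
  {"linear": [488, -440, -8], "turn": 0.397},
], hand=56)

```text
t: 1.9
eef_pos: [520.1, 38.9, 300.2]
tcp_rot: [3.141, 0.0, 0.04]
ft_force: [-0.7, 0.1, -0.4]
opening: 0.59
```

Run:
```python
from h import *
c=env.camera_params('wrist'); print(pose(), (-np.array(c['R']).T@np.array(c['t'])).round(1))
p,d=snap('wrist','w1'); np.save('pics/w1_c.npy',c,allow_pickle=True)
W=wcloud(d,c);z=W[:,:,2];hsv=cv2.cvtColor(p,cv2.COLOR_RGB2HSV);V=hsv[:,:,2];S=hsv[:,:,1]
reg=(d>0)
print('blk');comps(reg&(V<90)&(z>62)&(z<76)&(abs(W[:,:,1])<200),W,100,30000)
print('plate');comps(reg&(S<60)&(z>73)&(z<84),W,50,30000)
print('base');comps(reg&(S<60)&(z>3)&(z<16)&(abs(W[:,:,1])<200),W,300,300000)
print('walls');comps(reg&(z>36)&(z<42)&(abs(W[:,:,1])<200),W,100,300000)
```

```text
(array([520.12673979,  38.8931873 , 300.24651041]), array([3.14139518e+00, 8.26692950e-05, 4.04924550e-02])) [592.5  42.7 391.8]
blk
[357. 161.] 895 [573.9, 11.4, 29.3, 23.7, 2.5] mean [574.   11.2  65.9] zmed 65.9
[274. 240.] 690 [498.7, 83.4, 28.9, 22.5, 1.9] mean [498.5  82.7  66. ] zmed 66.0
[356. 239.] 801 [502.4, 8.2, 29.0, 23.4, 3.1] mean [502.9   8.4  65.9] zmed 66.0
[316. 278.] 286 [463.9, 44.7, 59.8, 2.2, -87.7] mean [464.1  43.   67.2] zmed 67.0
plate
[137.   6.] 79 [720.6, 219.1, 17.5, 6.3, -61.5] mean [720.4 217.7  79.2] zmed 79.1
[606. 182.] 236 [578.7, -258.2, 41.8, 11.5, -6.8] mean [ 578.2 -258.    78.5] zmed 78.4
[314. 283.] 401 [461.8, 44.5, 59.9, 5.8, -87.5] mean [461.9  44.8  76.2] zmed 76.4
base
[384. 128.] 4679 [593.4, -18.4, 278.0, 30.4, 2.2] mean [606.4 -21.3   7. ] zmed 7.0
[237.  74.] 5003 [659.0, 132.9, 135.6, 54.6, 1.7] mean [658.9 133.7   7.2] zmed 7.2
[315.  77.] 5993 [656.6, 52.2, 83.8, 77.1, 2.2] mean [656.3  52.4   7.3] zmed 7.1
[532. 139.] 373 [609.9, -195.1, 81.0, 5.0, 4.9] mean [ 612.3 -194.9    9.7] zmed 9.9
[235. 210.] 3903 [515.6, 134.2, 135.5, 
[... 427 characters left out ...]
2.5] mean [574.5  10.   36.9] zmed 36.8
[355. 136.] 161 [596.1, 11.1, 27.5, 6.3, -88.9] mean [596.   11.4  37.1] zmed 37.1
[281. 185.] 290 [555.7, 86.3, 48.2, 35.9, -88.0] mean [546.   80.1  36.8] zmed 36.8
[355. 182.] 169 [551.6, 10.2, 27.1, 6.0, -87.3] mean [551.7   9.5  37.2] zmed 37.2
[277. 230.] 637 [499.1, 84.4, 66.2, 48.4, 2.5] mean [500.3  83.7  36.9] zmed 36.8
[353. 230.] 576 [502.1, 8.1, 65.8, 48.1, 2.3] mean [503.6   8.1  36.8] zmed 36.7
[354. 210.] 162 [524.1, 9.6, 27.5, 6.2, -87.6] mean [523.9   8.9  37. ] zmed 37.0
[276. 211.] 168 [520.0, 84.9, 28.0, 6.2, -87.3] mean [519.8  84.5  37.2] zmed 37.1
[316. 267.] 138 [464.0, 45.2, 57.9, 2.3, -87.5] mean [464.2  43.5  39. ] zmed 39.0
```

View pics/w1.png

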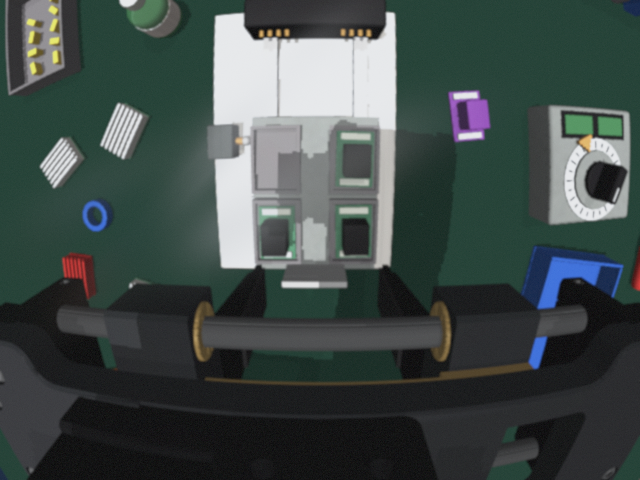

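The wrist view shows all four pockets cleanly, with relays at (356,160), (354,235) and (276,238) and the empty pocket at (277,158). Wrist depth recovers the 66x48 mm pocket outlines. I'll pick the far-right relay first.

```bash
python3 -c "
from h import *
plan(573.5,10.8,180,0.040);plan(573.5,10.8,121,0.040)"
```

```text
at [520.2  38.9 300.3] [ 3.141 -0.     0.04 ] lin [ 52.1  30.2 120.3] turn 0.0 j6 1.48
at [520.2  38.9 300.3] [ 3.141 -0.     0.04 ] lin [ 52.1  30.2 179.3] turn 0.0 j6 1.48
```

play_rows([
  {"linear": [26, 15, 50], "turn": 0},
  {"linear": [52, 30, 100], "turn": 0},
  {"linear": [52, 30, 140], "turn": 0},
  {"linear": [52, 30, 165], "turn": 0},
  {"linear": [52, 30, 175], "turn": 0},
  {"linear": [52, 30, 179], "turn": 0},
  {"linear": [52, 30, 179], "turn": 0},
], hand=50)

```text
t: 2.82
eef_pos: [573.9, 11.9, 122.0]
tcp_rot: [3.141, -0.001, 0.042]
ft_force: [0.4, 0.4, -0.0]
opening: 0.526
```

play_rows([
  {"linear": [0, 0, 0], "turn": 0},
  {"linear": [0, 0, 0], "turn": 0},
  {"linear": [0, 0, 0], "turn": 0},
  {"linear": [0, 0, 0], "turn": 0},
], hand=10)

```text
t: 3.32
eef_pos: [573.8, 12.0, 121.5]
tcp_rot: [3.141, -0.001, 0.042]
ft_force: [-0.2, -1.3, 3.1]
opening: 0.249
```

play_rows([
  {"linear": [0, 0, -10], "turn": 0},
  {"linear": [0, 0, -40], "turn": 0},
  {"linear": [0, 0, -80], "turn": 0},
  {"linear": [0, 0, -110], "turn": 0},
  {"linear": [0, 0, -110], "turn": 0},
])

```text
t: 3.95
eef_pos: [574.1, 12.1, 233.6]
tcp_rot: [3.141, -0.004, 0.042]
ft_force: [-0.2, 0.1, -1.7]
opening: 0.254
```

Run:
```python
from h import *
c=env.camera_params('wrist')
p,d=snap('wrist','w2')
W=wcloud(d,c);z=W[:,:,2];hsv=cv2.cvtColor(p,cv2.COLOR_RGB2HSV)
# bin rim in view?
print('rim');comps((hsv[:,:,0]>98)&(hsv[:,:,0]<122)&(hsv[:,:,1]>100)&(z>38)&(z<50)&(d>0),W,100,90000)
plan(387,-282,230,-0.07)
```

```text
rim
at [573.5  12.1 232. ] [ 3.141e+00 -2.000e-03  4.200e-02] lin [-198.7  286.1    2. ] turn 0.112 j6 1.43
```

View pics/w2.png

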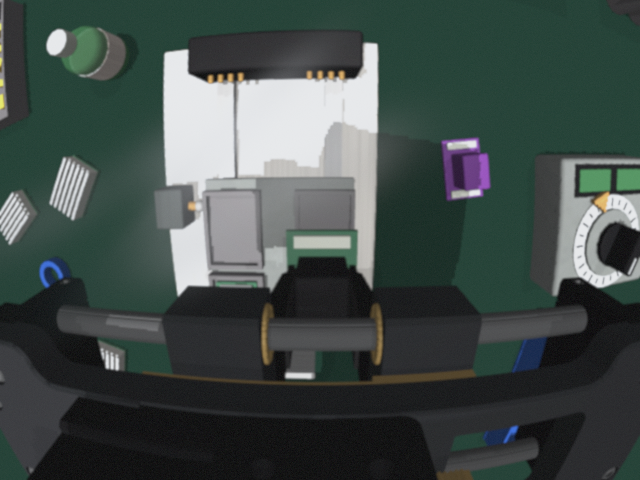

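The relay is held, at opening 0.254 (24 mm), and pocket A is empty below it. Next is the bin.

```bash
python3 -c "
from h import *
plan(433,-265,220,-0.065)"
```

```text
at [573.5  12.1 232. ] [ 3.141e+00 -2.000e-03  4.200e-02] lin [-152.  271.   12.] turn 0.107 j6 1.43
```

play_rows([
  {"linear": [-15, 25, 0], "turn": 0.02},
  {"linear": [-40, 70, 0], "turn": 0.05},
  {"linear": [-67, 120, 0], "turn": 0.107},
  {"linear": [-95, 170, 0], "turn": 0.107},
  {"linear": [-123, 220, 0], "turn": 0.107},
  {"linear": [-145, 258, 8], "turn": 0.107},
  {"linear": [-152, 271, 12], "turn": 0.107},
  {"linear": [-152, 271, 12], "turn": 0.107},
])

```text
t: 5.0
eef_pos: [432.7, -265.2, 218.3]
tcp_rot: [-3.14, 0.002, -0.067]
ft_force: [1.6, 0.3, -0.7]
opening: 0.25
```

Run:
```python
from h import *
c=env.camera_params('wrist')
p,d=snap('wrist','w3')
W=wcloud(d,c);z=W[:,:,2];hsv=cv2.cvtColor(p,cv2.COLOR_RGB2HSV)
print('rim');comps((hsv[:,:,0]>98)&(hsv[:,:,0]<122)&(hsv[:,:,1]>100)&(z>38)&(z<50)&(d>0),W,100,90000)
c=env.camera_params('top');p,d=snap('top','t3')
plan(433,-265,95,-0.065)
```

```text
rim
[632.  47.] 755 [584.1, -566.7, 118.6, 5.7, 5.4] mean [ 595.7 -565.6   43.3] zmed 42.7
[348. 206.] 2521 [433.0, -285.0, 130.4, 95.3, 85.7] mean [ 453.6 -284.9   43.3] zmed 43.7
[636. 278.] 314 [374.1, -587.6, 80.1, 4.8, 5.6] mean [ 365.  -588.6   42.3] zmed 41.5
at [ 433.4 -264.2  218.9] [-3.141e+00  1.000e-03 -6.500e-02] lin [ -0.4   0.9 123.9] turn 0.0 j6 0.96
```

View pics/w3.png

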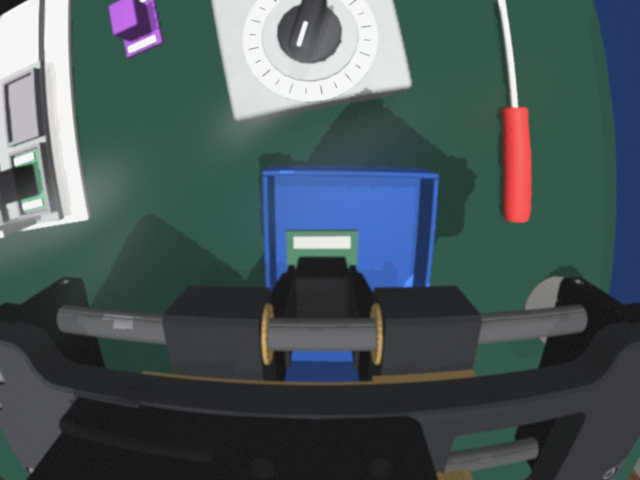

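play_rows([
  {"linear": [0, 0, 50], "turn": 0},
  {"linear": [0, 0, 95], "turn": 0},
  {"linear": [0, 0, 115], "turn": 0},
  {"linear": [0, 0, 123], "turn": 0},
  {"linear": [0, 0, 124], "turn": 0},
])

```text
t: 5.72
eef_pos: [433.6, -264.5, 95.4]
tcp_rot: [3.141, -0.0, -0.064]
ft_force: [0.7, 0.6, -0.5]
opening: 0.25
```

play_rows([
  {"linear": [0, 0, 0], "turn": 0},
  {"linear": [0, 0, 0], "turn": 0},
  {"linear": [0, 0, -20], "turn": 0},
  {"linear": [0, 0, -70], "turn": 0},
  {"linear": [0, 0, -125], "turn": 0},
  {"linear": [0, 0, -125], "turn": 0},
], hand=36)

```text
t: 6.48
eef_pos: [433.9, -265.7, 224.2]
tcp_rot: [3.137, -0.006, -0.065]
ft_force: [-0.5, -0.2, -0.9]
opening: 0.379
```

```bash
python3 -c "
from h import *
plan(502.4,8.7,200,0.040)"
```

```text
at [ 433.9 -265.7  224.2] [ 3.137 -0.006 -0.065] lin [  50.5 -278.3   24.2] turn -0.105 j6 0.96
```

play_rows([
  {"linear": [8, -40, 0], "turn": -0.02},
  {"linear": [18, -98, 0], "turn": -0.06},
  {"linear": [28, -156, 5], "turn": -0.105},
  {"linear": [38, -214, 10], "turn": -0.105},
  {"linear": [48, -262, 20], "turn": -0.105},
  {"linear": [50.5, -278, 24], "turn": -0.105},
  {"linear": [50.5, -278, 24], "turn": -0.105},
  {"linear": [50.5, -278, 24], "turn": -0.105},
], hand=50)

```text
t: 7.48
eef_pos: [501.4, 7.9, 196.2]
tcp_rot: [3.141, 0.0, 0.039]
ft_force: [0.1, 0.2, 0.7]
opening: 0.527
```

```bash
python3 -c "
from h import *
plan(502.4,8.7,121,0.040)"
```

```text
at [501.4   7.9 196.2] [3.141 0.    0.039] lin [ 1.  -0.7 75.2] turn -0.001 j6 1.42
```

play_rows([
  {"linear": [1, -0.7, 35], "turn": 0},
  {"linear": [1, -0.7, 60], "turn": 0},
  {"linear": [1, -0.7, 72], "turn": 0},
  {"linear": [1, -0.7, 75], "turn": 0},
  {"linear": [1, -0.7, 75], "turn": 0},
])

```text
t: 8.1
eef_pos: [502.8, 9.4, 121.7]
tcp_rot: [3.141, -0.001, 0.039]
ft_force: [-1.4, 0.8, 0.8]
opening: 0.526
```

play_rows([
  {"linear": [0, 0, 0], "turn": 0},
  {"linear": [0, 0, 0], "turn": 0},
  {"linear": [0, 0, 0], "turn": 0},
  {"linear": [0, 0, 0], "turn": 0},
  {"linear": [0, 0, -10], "turn": 0},
  {"linear": [0, 0, -40], "turn": 0},
  {"linear": [0, 0, -80], "turn": 0},
  {"linear": [0, 0, -100], "turn": 0},
  {"linear": [0, 0, -100], "turn": 0},
], hand=10)

```text
t: 9.22
eef_pos: [502.7, 10.0, 222.7]
tcp_rot: [3.141, -0.003, 0.04]
ft_force: [0.6, -0.3, -1.0]
opening: 0.25
```

```bash
python3 -c "
from h import *
print(env.state()['opening'])
plan(384.5,-301.5,215,-0.065)"
```

```text
0.24971397216212332
at [502.7  10.  222.7] [ 3.141e+00 -3.000e-03  4.000e-02] lin [-130.6  306.5    7.7] turn 0.105 j6 1.42
```

play_rows([
  {"linear": [-15, 35, 0], "turn": 0.02},
  {"linear": [-38, 88, 0], "turn": 0.05},
  {"linear": [-61, 142, 0], "turn": 0.105},
  {"linear": [-84, 196, 0], "turn": 0.105},
  {"linear": [-107, 250, 0], "turn": 0.105},
  {"linear": [-125, 292, 4], "turn": 0.105},
  {"linear": [-130.6, 306.5, 8], "turn": 0.105},
  {"linear": [-130.6, 306.5, 8], "turn": 0.105},
  {"linear": [-130.6, 306.5, 8], "turn": 0.105},
])

```text
t: 10.35
eef_pos: [384.6, -300.4, 213.0]
tcp_rot: [-3.141, 0.001, -0.064]
ft_force: [-0.3, 1.5, -0.7]
opening: 0.254
```

```bash
python3 -c "
from h import *
snap('wrist','w4')
plan(384.5,-301.5,95,-0.065)"
```

```text
at [ 384.7 -300.4  213.2] [-3.141  0.    -0.064] lin [-1.000e-01  1.100e+00  1.182e+02] turn 0.001 j6 0.84
```

View pics/w4.png

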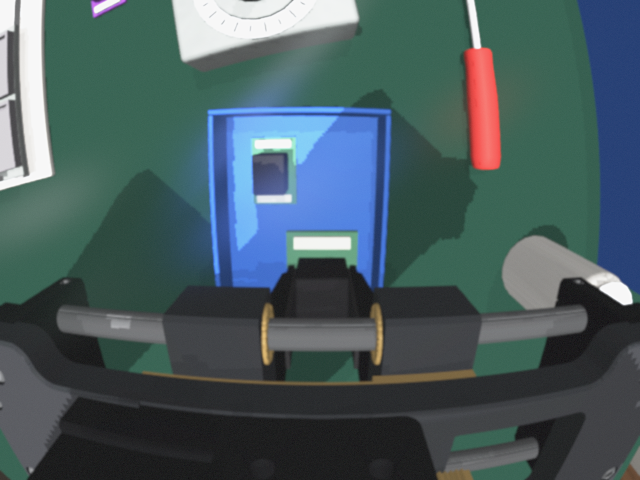

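The first relay lies flat in the bin at (272,170), and the second is held over clear floor to its right.

play_rows([
  {"linear": [0, 1, 50], "turn": 0},
  {"linear": [0, 1, 90], "turn": 0},
  {"linear": [0, 1, 110], "turn": 0},
  {"linear": [0, 1, 117], "turn": 0},
  {"linear": [0, 1, 118], "turn": 0},
])

```text
t: 11.02
eef_pos: [384.6, -302.3, 95.5]
tcp_rot: [3.141, -0.0, -0.064]
ft_force: [0.1, -0.6, -1.0]
opening: 0.25
```

play_rows([
  {"linear": [0, 0, 0], "turn": 0},
  {"linear": [0, 0, 0], "turn": 0},
  {"linear": [0, 0, -20], "turn": 0},
  {"linear": [0, 0, -70], "turn": 0},
  {"linear": [0, 0, -120], "turn": 0},
  {"linear": [0, 0, -120], "turn": 0},
], hand=36)

```text
t: 11.78
eef_pos: [384.8, -303.3, 218.8]
tcp_rot: [3.137, -0.005, -0.065]
ft_force: [0.2, -0.2, -0.6]
opening: 0.378
```

```bash
python3 -c "
from h import *
plan(498.8,84,200,0.040)"
```

```text
at [ 384.8 -303.3  218.8] [ 3.137 -0.005 -0.065] lin [  88.5 -393.9   18.8] turn -0.105 j6 0.83
```

play_rows([
  {"linear": [9, -40, 0], "turn": -0.02},
  {"linear": [21, -95, 0], "turn": -0.06},
  {"linear": [33, -150, 0], "turn": -0.105},
  {"linear": [46, -206, 0], "turn": -0.105},
  {"linear": [58, -262, 0], "turn": -0.105},
  {"linear": [71, -318, 5], "turn": -0.105},
  {"linear": [83, -370, 12], "turn": -0.105},
  {"linear": [88.5, -394, 18], "turn": -0.105},
  {"linear": [88.5, -394, 18], "turn": -0.105},
  {"linear": [88.5, -394, 18], "turn": -0.105},
], hand=50)

```text
t: 13.02
eef_pos: [497.8, 84.1, 196.9]
tcp_rot: [3.141, 0.001, 0.04]
ft_force: [0.1, 0.0, -0.4]
opening: 0.527
```

```bash
python3 -c "
from h import *
plan(498.8,84,121,0.040)"
```

```text
at [497.8  84.1 196.9] [3.141e+00 1.000e-03 4.000e-02] lin [ 1.   0.2 75.9] turn -0.0 j6 1.57
```

play_rows([
  {"linear": [1, 0.2, 35], "turn": 0},
  {"linear": [1, 0.2, 60], "turn": 0},
  {"linear": [1, 0.2, 72], "turn": 0},
  {"linear": [1, 0.2, 76], "turn": 0},
  {"linear": [1, 0.2, 76], "turn": 0},
])

```text
t: 13.65
eef_pos: [499.3, 84.3, 121.7]
tcp_rot: [3.141, -0.001, 0.039]
ft_force: [-0.8, 0.2, 0.2]
opening: 0.523
```

play_rows([
  {"linear": [0, 0, 0], "turn": 0},
  {"linear": [0, 0, 0], "turn": 0},
  {"linear": [0, 0, 0], "turn": 0},
  {"linear": [0, 0, 0], "turn": 0},
  {"linear": [0, 0, -10], "turn": 0},
  {"linear": [0, 0, -40], "turn": 0},
  {"linear": [0, 0, -80], "turn": 0},
  {"linear": [0, 0, -100], "turn": 0},
  {"linear": [0, 0, -100], "turn": 0},
], hand=10)

```text
t: 14.78
eef_pos: [499.4, 84.7, 222.8]
tcp_rot: [3.142, -0.003, 0.04]
ft_force: [0.4, -0.2, -0.6]
opening: 0.251
```

```bash
python3 -c "
from h import *
print(env.state()['opening'])
plan(339,-259,215,-0.065)"
```

```text
0.2512131258941216
at [499.4  84.7 222.8] [ 3.142e+00 -3.000e-03  4.000e-02] lin [-174.   337.     7.8] turn 0.105 j6 1.57
```

play_rows([
  {"linear": [-15, 30, 0], "turn": 0.02},
  {"linear": [-40, 78, 0], "turn": 0.05},
  {"linear": [-65, 126, 0], "turn": 0.105},
  {"linear": [-90, 175, 0], "turn": 0.105},
  {"linear": [-115, 224, 0], "turn": 0.105},
  {"linear": [-140, 272, 0], "turn": 0.105},
  {"linear": [-163, 316, 4], "turn": 0.105},
  {"linear": [-174, 337, 8], "turn": 0.105},
  {"linear": [-174, 337, 8], "turn": 0.105},
  {"linear": [-174, 337, 8], "turn": 0.105},
])

```text
t: 16.02
eef_pos: [338.7, -258.4, 212.8]
tcp_rot: [-3.141, 0.001, -0.065]
ft_force: [-0.3, 0.4, -1.4]
opening: 0.249
```

```bash
python3 -c "
from h import *
snap('wrist','w5')
plan(339,-259,95,-0.065)"
```

```text
at [ 338.9 -258.2  213. ] [-3.141  0.    -0.064] lin [1.00e-01 7.00e-01 1.18e+02] turn 0.001 j6 0.83
```

View pics/w5.png

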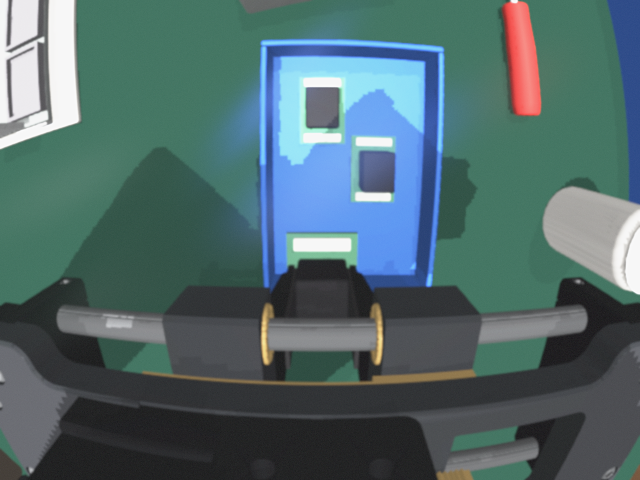

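Two relays lie flat in the bin at (322,108) and (375,168), and the third is held over its free corner. I'll lower it there.

play_rows([
  {"linear": [0, 0.7, 50], "turn": 0},
  {"linear": [0, 0.7, 90], "turn": 0},
  {"linear": [0, 0.7, 110], "turn": 0},
  {"linear": [0, 0.7, 117], "turn": 0},
  {"linear": [0, 0.7, 118], "turn": 0},
])

```text
t: 16.7
eef_pos: [339.0, -259.4, 95.4]
tcp_rot: [3.142, 0.0, -0.064]
ft_force: [-0.6, -0.1, -1.2]
opening: 0.249
```

play_rows([
  {"linear": [0, 0, 0], "turn": 0},
  {"linear": [0, 0, 0], "turn": 0},
  {"linear": [0, 0, -20], "turn": 0},
  {"linear": [0, 0, -70], "turn": 0},
  {"linear": [0, 0, -130], "turn": 0},
  {"linear": [0, 0, -180], "turn": 0},
  {"linear": [0, 0, -180], "turn": 0},
], hand=36)

```text
t: 17.58
eef_pos: [339.1, -260.2, 278.9]
tcp_rot: [3.136, -0.006, -0.065]
ft_force: [0.3, 0.2, -0.4]
opening: 0.377
```

Run:
```python
from h import *
p,d=snap('top','t5'); c=env.camera_params('top')
W=cloud(d,c); hsv=cv2.cvtColor(p,cv2.COLOR_RGB2HSV);z=W[:,:,2]
comps((d>0)&(hsv[:,:,1]<60)&(hsv[:,:,2]>120)&(z>13)&(z<28)&(W[:,:,1]>150)&(W[:,:,0]<800),W,100,3000)
plan(540,230,300,-0.49)
```

```text
[190. 194.] 383 [599.4, 264.2, 52.7, 37.9, -28.9] mean [599.  263.8  19. ] zmed 18.9
[145. 207.] 393 [566.8, 359.7, 52.1, 38.3, -52.1] mean [566.4 359.8  19.1] zmed 19.1
[189. 289.] 406 [391.8, 254.3, 51.7, 37.2, -13.8] mean [391.4 253.9  19.4] zmed 19.3
at [ 338.6 -259.8  276.9] [ 3.139e+00 -3.000e-03 -6.500e-02] lin [ 169.  -501.9  -23.1] turn 0.425 j6 0.83
```

View pics/t5.png

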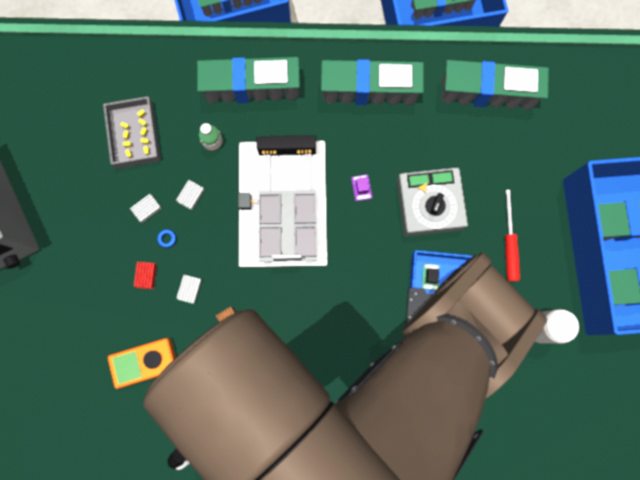

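The carriage is now empty and all three finned boards are unmoved at (190,194), (145,207) and (189,289). I'll go view the first one with the tool aligned to it.

```bash
python3 -c "
from h import *
plan(555,288,300,-0.497)"
```

```text
at [ 338.6 -259.8  276.9] [ 3.139e+00 -3.000e-03 -6.500e-02] lin [ 180.2 -560.7  -23.1] turn 0.432 j6 0.83
```

play_rows([
  {"linear": [15, -40, -3], "turn": 0.03},
  {"linear": [33, -96, -6], "turn": 0.08},
  {"linear": [51, -153, -9], "turn": 0.14},
  {"linear": [70, -210, -12], "turn": 0.2},
  {"linear": [88, -267, -15], "turn": 0.26},
  {"linear": [107, -324, -18], "turn": 0.32},
  {"linear": [125, -381, -20], "turn": 0.38},
  {"linear": [144, -438, -22], "turn": 0.432},
  {"linear": [162, -495, -23], "turn": 0.432},
  {"linear": [175, -540, -23], "turn": 0.432},
  {"linear": [180, -561, -23], "turn": 0.432},
  {"linear": [180, -561, -23], "turn": 0.432},
  {"linear": [180, -561, -23], "turn": 0.432},
], hand=70)

```text
t: 19.25
eef_pos: [554.5, 287.5, 297.3]
tcp_rot: [3.14, 0.001, -0.497]
ft_force: [0.5, 0.6, -0.9]
opening: 0.737
```

```bash
cat >> h.py <<'E'
def fins():
    c=env.camera_params('wrist'); 
    p,d=env.read_camera('wrist')
    W=wcloud(d,c); hsv=cv2.cvtColor(p,cv2.COLOR_RGB2HSV);z=W[:,:,2]
    comps((d>0)&(hsv[:,:,1]<70)&(hsv[:,:,2]>100)&(z>10)&(z<26),W,150,9000)
    return p,d,c,W
E
python3 - <<'E'
from h import *
p,d,c,W=fins(); cv2.imwrite('pics/w6.png',p[:,:,::-1]); print(pose())
E
```

```text
[509.  23.] 607 [637.6, 8.6, 68.6, 30.0, -14.1] mean [642.2   8.5  18.1] zmed 17.8
[440.  42.] 1155 [650.1, 97.0, 93.1, 23.3, -2.8] mean [652.1  98.2  17.7] zmed 17.8
[320. 156.] 1874 [601.8, 264.6, 52.1, 35.8, -28.2] mean [602.4 264.2  16.8] zmed 18.0
[255. 228.] 1663 [569.7, 360.5, 53.6, 36.4, -51.1] mean [570.4 359.4  16.8] zmed 17.5
(array([554.56834069, 287.31060463, 297.68929312]), array([ 3.14055982e+00,  5.83722300e-04, -4.97971615e-01]))
```

View pics/w6.png

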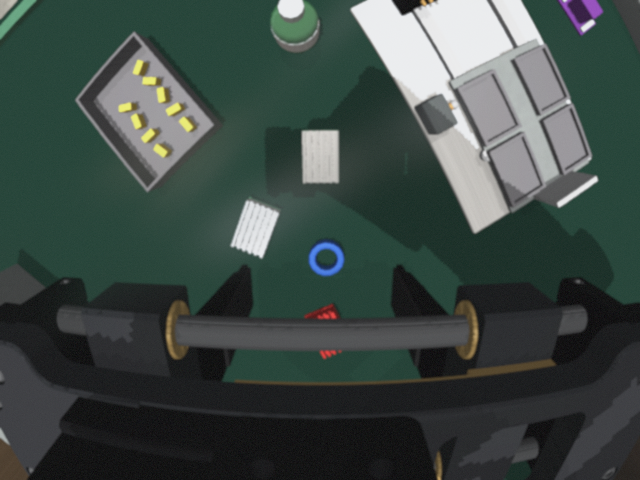

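Board 1 (white-finned, at (320,156)) measures (601.8, 264.6) with yaw -28.2°. The tape at (326,258) is well clear. I'll grasp the board.

```bash
python3 -c "
from h import *
plan(601.8,264.6,86,-0.492)"
```

```text
at [554.6 287.3 297.7] [ 3.141e+00  1.000e-03 -4.980e-01] lin [ 52.3  -2.6 211.7] turn -0.006 j6 2.44
```

play_rows([
  {"linear": [26, -2, 55], "turn": -0.006},
  {"linear": [52, -2.6, 110], "turn": -0.006},
  {"linear": [52, -2.6, 160], "turn": -0.006},
  {"linear": [52, -2.6, 190], "turn": -0.006},
  {"linear": [52, -2.6, 207], "turn": -0.006},
  {"linear": [52, -2.6, 211], "turn": -0.006},
  {"linear": [52, -2.6, 211], "turn": -0.006},
])

```text
t: 20.18
eef_pos: [602.2, 265.8, 88.2]
tcp_rot: [-3.141, -0.001, -0.491]
ft_force: [0.2, -1.2, 0.5]
opening: 0.734
```

```bash
python3 -c "
from h import *
plan(601.8,264.6,86,-0.492)"
```

```text
at [602.2 265.8  88.2] [-3.141e+00 -1.000e-03 -4.910e-01] lin [0.2 1.2 2.2] turn 0.001 j6 2.38
```

play_rows([
  {"linear": [0, 0, 1], "turn": 0},
  {"linear": [0, 0, 1], "turn": 0},
  {"linear": [0, 0, 1], "turn": 0},
  {"linear": [0, 0, 1], "turn": 0},
  {"linear": [0, 0, 1], "turn": 0},
], hand=20)

```text
t: 20.8
eef_pos: [601.8, 265.7, 86.4]
tcp_rot: [3.141, -0.0, -0.491]
ft_force: [-1.7, -0.8, 2.8]
opening: 0.377
```

play_rows([
  {"linear": [0, 0, -10], "turn": 0},
  {"linear": [0, 0, -40], "turn": 0},
  {"linear": [0, 0, -90], "turn": 0},
  {"linear": [0, 0, -140], "turn": 0},
  {"linear": [0, 0, -140], "turn": 0},
  {"linear": [0, 0, -140], "turn": 0},
])

```text
t: 21.55
eef_pos: [601.4, 265.7, 225.9]
tcp_rot: [3.141, 0.0, -0.491]
ft_force: [-0.3, -0.2, -1.8]
opening: 0.378
```

```bash
python3 -c "
from h import *
snap('wrist','w7')
plan(571,87.4,226,0.040); plan(573.8,10.6,226,0.040)"
```

```text
at [601.3 265.6 225.2] [ 3.14e+00  1.00e-03 -4.91e-01] lin [ 57.4 171.4  -0.8] turn -0.531 j6 2.38
at [601.3 265.6 225.2] [ 3.14e+00  1.00e-03 -4.91e-01] lin [ 96.  237.8  -0.8] turn -0.531 j6 2.38
```

View pics/w7.png

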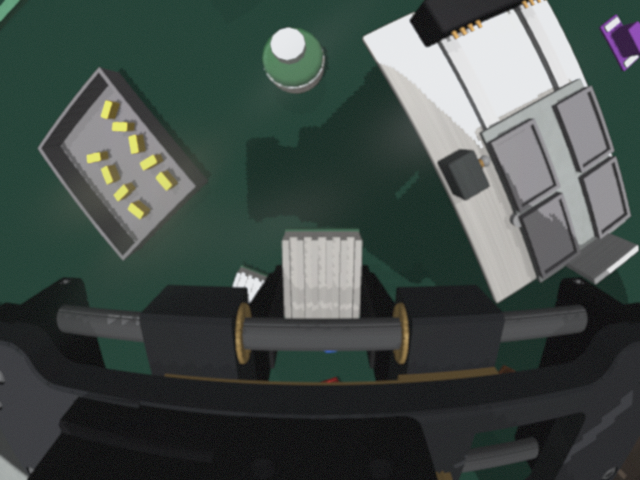

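Run:
```python
from h import *
c=env.camera_params('wrist'); d=np.load('pics/w7_d.npy'); p=cv2.imread('pics/w7.png')[:,:,::-1]
W=wcloud(d,c); e,r=pose(); w=r[2]
a=np.array([np.cos(w),np.sin(w)]); b=np.array([np.sin(w),-np.cos(w)])
L=np.stack([(W[:,:,:2]-e[:2])@a,(W[:,:,:2]-e[:2])@b,W[:,:,2]-e[2]],-1)
m=np.zeros(d.shape,bool); m[225:310,275:370]=1
m&=(d>0)&(L[:,:,2]>-75)&(L[:,:,2]<-60)&(p.max(2)>120)
w=L[m]; print(m.sum(), w.min(0),w.max(0),rect(w[:,:2]), np.percentile(w,[2,50,98],axis=0).round(1))
```

```text
5583 [-10.28999941 -18.9015704  -74.84761986] [ 27.77799191  16.83883993 -65.58951052] [8.8, -1.0, 38.1, 35.7, 0.1] [[ -8.1 -18.1 -73.4]
 [ 10.6  -0.9 -68.4]
 [ 26.9  15.9 -66.2]]
```

```bash
python3 -c "
from h import *
plan(496,84,226,0.040)"
```

```text
at [601.3 265.6 225.2] [ 3.14e+00  1.00e-03 -4.91e-01] lin [ -7.2 209.8  -0.8] turn -0.531 j6 2.38
```

play_rows([
  {"linear": [-1, 20, 0], "turn": -0.04},
  {"linear": [-2, 55, 0], "turn": -0.12},
  {"linear": [-3, 95, 0], "turn": -0.22},
  {"linear": [-5, 135, 0], "turn": -0.33},
  {"linear": [-6, 170, 0], "turn": -0.43},
  {"linear": [-7, 200, 0], "turn": -0.5},
  {"linear": [-7, 210, 0], "turn": -0.531},
  {"linear": [-7, 210, 0], "turn": -0.531},
  {"linear": [-7, 210, 0], "turn": -0.531},
])

```text
t: 22.72
eef_pos: [496.7, 84.2, 225.6]
tcp_rot: [3.142, 0.001, 0.039]
ft_force: [0.3, -0.4, -1.0]
opening: 0.373
```

```bash
cat >> h.py <<'E'
def pockets(f):
    e,r=pose(); c=env.camera_params('wrist'); p,d=snap('wrist',f)
    W=wcloud(d,c); w=r[2]; print('pose',e.round(1),r.round(3),env.state()['opening'])
    a=np.array([np.cos(w),np.sin(w)]); b=np.array([np.sin(w),-np.cos(w)])
    L=np.stack([(W[:,:,:2]-e[:2])@a,(W[:,:,:2]-e[:2])@b,W[:,:,2]-e[2]],-1)
    z=W[:,:,2]
    print('held'); m=np.zeros(d.shape,bool); m[225:310,270:375]=1
    m&=(d>0)&(L[:,:,2]>-75)&(L[:,:,2]<-60)&(p.max(2)>110)
    q=L[m]
    if len(q)>500: print(rect(q[:,:2]),np.percentile(q,[1,99],axis=0).round(1))
    print('walls (tool frame)')
    # wall rims: height 35..41
    mm=((d>0)&(z>34)&(z<41)&(abs(L[:,:,0])<260)&(abs(L[:,:,1])<150)); comps(mm,np.dstack([L[:,:,:2],z]),100,99999)
    cv2.imwrite(f'pics/{f}_m.png',mm.astype(np.uint8)*255)
E
python3 - <<'E'
from h import *
pockets('w8')
E
```

```text
pose [496.7  84.2 225.6] [3.142e+00 1.000e-03 3.900e-02] 0.376747927387967
held
[9.4, -4.1, 41.6, 37.5, -90.0] [[ -8.2 -18.6 -73.7]
 [ 27.8  16.2 -66. ]]
walls (tool frame)
[252. 112.] 1516 [92.7, -53.6, 34.2, 26.4, 0.4] mean [ 92.6 -53.1  38.9] zmed 39.0
[323. 136.] 1389 [73.8, 0.2, 65.7, 48.7, 0.1] mean [74.1 -0.1 36.6] zmed 36.6
[422. 139.] 1368 [73.8, 76.2, 66.7, 49.0, 0.4] mean [73.3 75.8 36.4] zmed 36.4
[326. 199.] 651 [19.3, 0.3, 48.4, 31.5, 90.0] mean [25.3  2.  36.4] zmed 36.5
[419. 228.] 1281 [1.8, 76.6, 66.9, 49.2, 0.1] mean [ 2.8 76.6 36.3] zmed 36.3
[391. 273.] 114 [-34.1, 53.7, 28.0, 1.6, 89.5] mean [-34.2  55.1  37.5] zmed 37.4
```

View pics/w8.png

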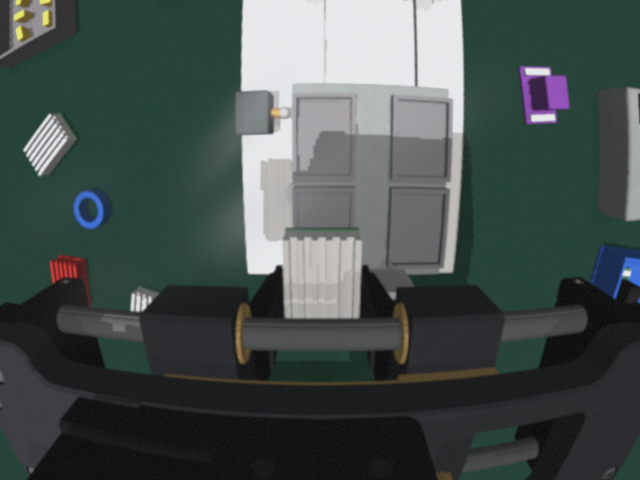

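View pics/w8_m.png

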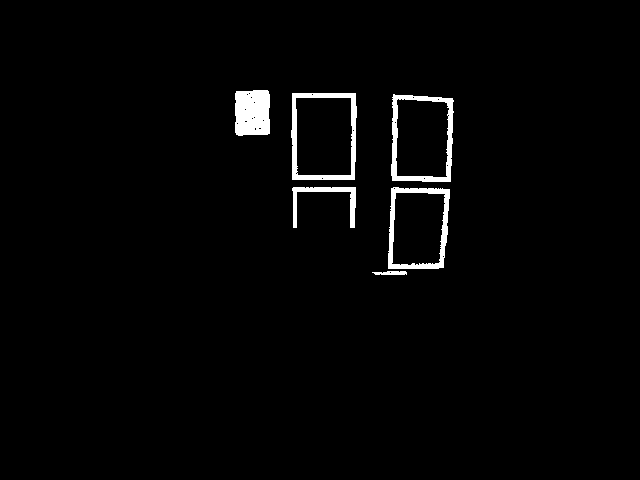

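Pocket D sits at tool (73.8, 0.2) and the held board's centre at about (0.5, -1.1), so I'll shift (73.3, 1.2) and lower.

play_rows([
  {"linear": [20, 0.5, 0], "turn": 0},
  {"linear": [55, 1, 10], "turn": 0},
  {"linear": [73.3, 1.2, 40], "turn": 0},
  {"linear": [73.3, 1.2, 75], "turn": 0},
  {"linear": [73.3, 1.2, 90], "turn": 0},
  {"linear": [73.3, 1.2, 92], "turn": 0},
])

```text
t: 23.52
eef_pos: [569.7, 85.9, 133.6]
tcp_rot: [3.142, 0.001, 0.04]
ft_force: [-0.1, 0.2, -0.9]
opening: 0.376
```

play_rows([
  {"linear": [0, 0, 4], "turn": 0},
  {"linear": [0, 0, 8], "turn": 0},
  {"linear": [0, 0, 11], "turn": 0},
  {"linear": [0, 0, 12], "turn": 0},
  {"linear": [0, 0, 12], "turn": 0},
])

```text
t: 24.15
eef_pos: [569.9, 85.6, 122.3]
tcp_rot: [3.142, -0.0, 0.04]
ft_force: [-0.5, 0.2, -1.1]
opening: 0.375
```

play_rows([
  {"linear": [0, 0, 1], "turn": 0},
  {"linear": [0, 0, 2], "turn": 0},
  {"linear": [0, 0, 2], "turn": 0},
])

```text
t: 24.52
eef_pos: [569.8, 85.6, 120.1]
tcp_rot: [3.141, 0.0, 0.04]
ft_force: [0.3, -0.2, -0.9]
opening: 0.379
```

play_rows([
  {"linear": [0, 0, 0], "turn": 0},
  {"linear": [0, 0, 0], "turn": 0},
  {"linear": [0, 0, 0], "turn": 0},
  {"linear": [0, 0, -15], "turn": 0},
  {"linear": [-20, 0, -60], "turn": 0},
  {"linear": [-60, 0, -110], "turn": 0},
  {"linear": [-80, 0, -130], "turn": 0},
  {"linear": [-80, 0, -130], "turn": 0},
  {"linear": [-80, 0, -130], "turn": 0},
], hand=56)

```text
t: 25.65
eef_pos: [490.4, 82.4, 250.2]
tcp_rot: [3.142, -0.001, 0.04]
ft_force: [-0.3, -0.2, 0.3]
opening: 0.59
```

Run:
```python
from h import *
pockets('w9')
d=np.load('pics/w9_d.npy');c=env.camera_params('wrist');W=wcloud(d,c);z=W[:,:,2]
comps((d>0)&(z>47)&(z<55)&(abs(W[:,:,1]-60)<80)&(W[:,:,0]<650),W,200,9999)
```

```text
pose [490.4  82.4 250.2] [ 3.142e+00 -1.000e-03  4.000e-02] 0.5867352417242027
held
walls (tool frame)
[256. 107.] 1271 [99.3, -54.9, 34.0, 26.4, 0.8] mean [ 99.  -54.7  38.9] zmed 39.0
[322. 127.] 1191 [80.5, -1.3, 65.7, 48.5, 0.1] mean [81.4 -1.2 36.6] zmed 36.6
[413. 130.] 1146 [80.4, 74.8, 66.5, 49.2, 0.3] mean [81.1 74.5 36.4] zmed 36.4
[321. 215.] 1043 [8.4, -1.4, 66.0, 47.9, 0.1] mean [ 7.9 -1.5 36.5] zmed 36.5
[408. 214.] 1116 [8.4, 74.6, 66.4, 48.7, 0.4] mean [ 8.7 73.4 36.3] zmed 36.4
[365. 256.] 155 [-27.7, 36.6, 59.6, 1.0, -89.5] mean [-27.7  36.6  37.6] zmed 37.5
[301. 128.] 272 [570.5, 102.8, 51.4, 3.3, 2.0] mean [570.2 103.   49.5] zmed 49.6
[309. 127.] 215 [570.6, 96.6, 51.4, 2.5, 3.1] mean [570.5  96.6  49.5] zmed 49.5
[317. 128.] 279 [570.8, 90.4, 51.3, 3.2, 2.2] mean [570.3  90.1  49.5] zmed 49.5
[326. 127.] 324 [571.1, 83.4, 51.5, 3.1, 2.3] mean [571.3  83.4  49.5] zmed 49.6
[334. 127.] 220 [571.3, 77.1, 51.3, 2.5, 1.4] mean [571.4  77.2  49.5] zmed 49.5
[342. 127.] 266 [571.7, 70.9, 51.3, 3.1, 2.6] mean [571.9  70.6  49.4] zmed 49.4
[368. 262.] 228 [463.6, 45.0, 60.0, 5.2, -83.9] mean [463.7  43.9  51.2] zmed 51.4
```

View pics/w9.png

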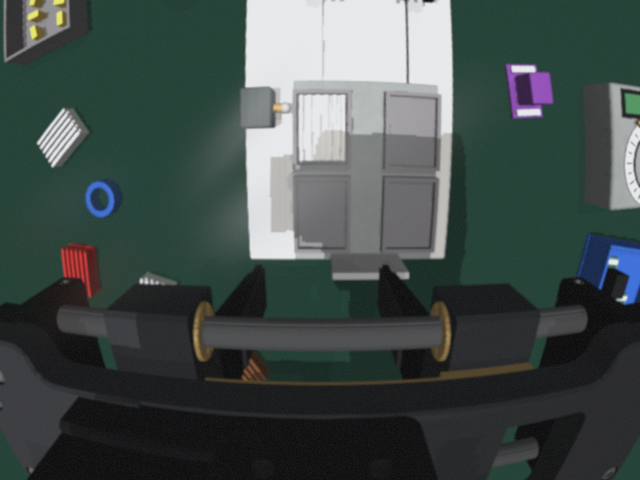

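Board 1 lies flat within pocket D at (322,127). Board 2's angle needs a half-turned wrist because of the j6 range (j6 = j1 - yaw + 1.42), so I'll use yaw 2.25.

```bash
python3 -c "
from h import *
plan(601,321.6,300,2.25)"
```

```text
at [490.4  82.4 249.7] [3.142 0.    0.04 ] lin [ 120.  -234.6  -50.3] turn 0.931 j6 1.56
```

play_rows([
  {"linear": [5, -10, -10], "turn": -0.1},
  {"linear": [15, -30, -30], "turn": -0.28},
  {"linear": [30, -60, -50], "turn": -0.46},
  {"linear": [45, -90, -50], "turn": -0.64},
  {"linear": [60, -120, -50], "turn": -0.82},
  {"linear": [75, -150, -50], "turn": -1.0},
  {"linear": [90, -180, -50], "turn": -1.18},
  {"linear": [105, -205, -50], "turn": -1.36},
  {"linear": [115, -225, -50], "turn": -1.54},
  {"linear": [120, -235, -50], "turn": -1.72},
  {"linear": [120, -235, -50], "turn": -1.9},
  {"linear": [120, -235, -50], "turn": -2.08},
  {"linear": [120, -235, -50], "turn": -2.21},
  {"linear": [120, -235, -50], "turn": -2.21},
  {"linear": [120, -235, -50], "turn": -2.21},
], hand=70)

```text
t: 27.58
eef_pos: [600.7, 322.1, 299.3]
tcp_rot: [-3.14, -0.0, 2.247]
ft_force: [-0.4, 0.5, 0.5]
opening: 0.737
```

Run:
```python
from h import *
p,d,c,W=fins(); cv2.imwrite('pics/w10.png',p[:,:,::-1]); print(pose(),env.state()['joints'][5])
```

```text
[136. 143.] 1470 [394.7, 255.5, 53.1, 37.2, -13.6] mean [396.  255.8  16.9] zmed 17.8
[320. 161.] 1852 [569.4, 360.0, 51.7, 35.8, -50.9] mean [569.4 360.5  16.7] zmed 17.8
[433. 265.] 185 [739.0, 352.9, 101.5, 1.3, 11.5] mean [735.5 352.2  18.1] zmed 18.4
[241. 372.] 318 [655.6, 98.6, 48.2, 15.5, 3.3] mean [650.4 100.3  16.3] zmed 17.3
(array([600.63513675, 322.07579201, 299.5392822 ]), array([-3.14074273e+00, -1.43575900e-04,  2.24735401e+00])) -0.28112709187162255
```

View pics/w10.png

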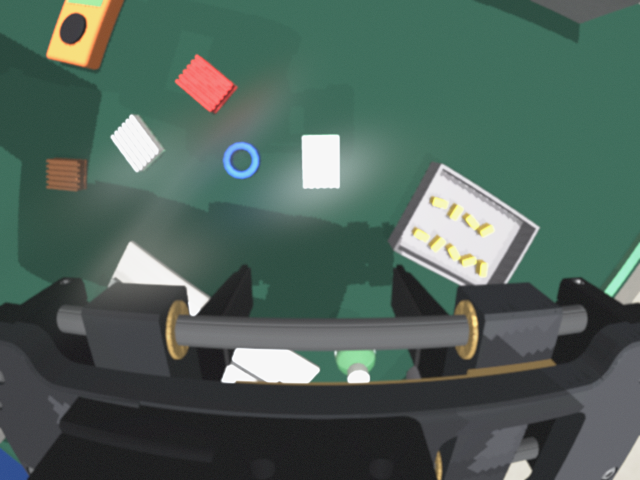

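Board 2 is the white block at (320,161), with the tape at (241,160) clear of the fingers. I'll grasp it.

```bash
python3 -c "
from h import *
plan(569.4,360.0,86,2.253)"
```

```text
at [600.6 322.1 299.5] [-3.141 -0.     2.247] lin [ 49.1  -0.6 213.5] turn -0.006 j6 -0.28
```

play_rows([
  {"linear": [25, 0.3, 55], "turn": -0.006},
  {"linear": [49, 0.4, 110], "turn": -0.006},
  {"linear": [49, 0.4, 160], "turn": -0.006},
  {"linear": [49, 0.4, 190], "turn": -0.006},
  {"linear": [49, 0.4, 208], "turn": -0.006},
  {"linear": [49, 0.4, 213], "turn": -0.006},
  {"linear": [49, 0.4, 213], "turn": -0.006},
  {"linear": [49, 0.4, 213], "turn": -0.006},
])

```text
t: 28.62
eef_pos: [570.4, 360.6, 88.5]
tcp_rot: [3.14, 0.001, 2.256]
ft_force: [0.4, -0.1, -0.5]
opening: 0.736
```

play_rows([
  {"linear": [0, 0, 0], "turn": 0},
  {"linear": [0, 0, 0], "turn": 0},
  {"linear": [0, 0, 0], "turn": 0},
  {"linear": [0, 0, 0], "turn": 0},
  {"linear": [0, 0, 0], "turn": 0},
], hand=20)

```text
t: 29.25
eef_pos: [570.0, 360.4, 87.2]
tcp_rot: [-3.141, 0.0, 2.256]
ft_force: [-0.7, -0.3, 1.7]
opening: 0.378
```

play_rows([
  {"linear": [0, 0, -10], "turn": 0},
  {"linear": [0, 0, -40], "turn": 0},
  {"linear": [0, 0, -90], "turn": 0},
  {"linear": [0, 0, -140], "turn": 0},
  {"linear": [0, 0, -140], "turn": 0},
])

```text
t: 29.88
eef_pos: [570.9, 360.9, 232.0]
tcp_rot: [3.134, 0.002, 2.256]
ft_force: [0.0, -0.3, -0.8]
opening: 0.375
```

```bash
python3 -c "
from h import *
plan(648,13.6,226,0.04)"
```

```text
at [570.9 360.9 232. ] [3.134e+00 2.000e-03 2.256e+00] lin [-317.7 -160.1    6. ] turn -0.926 j6 -0.22
```

play_rows([
  {"linear": [-20, -10, 0], "turn": -0.05},
  {"linear": [-60, -30, 0], "turn": -0.17},
  {"linear": [-107, -54, 0], "turn": -0.33},
  {"linear": [-155, -78, 1], "turn": -0.5},
  {"linear": [-203, -102, 2], "turn": -0.67},
  {"linear": [-250, -126, 2], "turn": -0.8},
  {"linear": [-290, -146, 2], "turn": -0.9},
  {"linear": [-317, -160, 2], "turn": -0.926},
  {"linear": [-317, -160, 2], "turn": -0.926},
  {"linear": [-317, -160, 2], "turn": -0.926},
  {"linear": [-317, -160, 2], "turn": -0.926},
])

```text
t: 31.25
eef_pos: [646.4, 14.8, 225.0]
tcp_rot: [3.142, -0.0, -3.1]
ft_force: [0.2, -0.0, -0.7]
opening: 0.375
```

Run:
```python
from h import *
pockets('w11')
```

```text
pose [646.4  14.8 225. ] [ 3.142 -0.    -3.1  ] 0.37779432397731233
held
[7.5, 1.0, 44.5, 36.1, 89.8] [[ -9.4 -16.4 -74.3]
 [ 25.   18.5 -66.9]]
walls (tool frame)
[373.   1.] 198 [180.9, 37.3, 59.3, 2.1, -90.0] mean [180.8  40.6  36.9] zmed 36.8
[319.  46.] 1353 [145.0, -0.8, 66.4, 48.3, 0.4] mean [143.5  -0.9  36.4] zmed 36.5
[418.  48.] 1333 [144.8, 75.2, 67.1, 48.9, 0.0] mean [144.7  75.   36.5] zmed 36.5
[319. 133.] 1366 [73.3, -0.8, 65.6, 48.2, 0.1] mean [75.4 -0.7 36.5] zmed 36.6
[412. 137.] 1084 [72.8, 75.1, 65.7, 49.1, 0.1] mean [74.1 70.4 36.5] zmed 36.6
[396. 138.] 135 [72.2, 57.2, 53.2, 1.8, -0.7] mean [72.2 57.3 37.2] zmed 37.2
[481. 166.] 1275 [54.0, 128.5, 34.1, 26.7, 0.3] mean [ 54.1 127.4  38.9] zmed 39.1
[165. 203.] 815 [23.0, -126.7, 29.6, 24.2, -8.2] mean [  23.1 -126.3   35. ] zmed 35.0
```

View pics/w11.png

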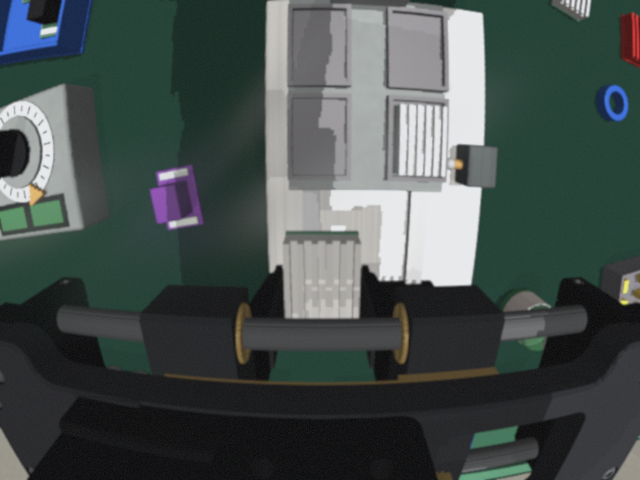

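Board 2 is held, pocket A is at (319,133), and board 1 sits properly in D at (420,140). I'll check the held board's offset with a depth-only mask.

Run:
```python
from h import *
e,r=pose()
for f in ['w8','w11']:
    d=np.load(f'pics/{f}_d.npy'); p=cv2.imread(f'pics/{f}.png')
    c=env.camera_params('wrist')
    # tool frame via the current extrinsic (camera fixed on the tool)
    W=wcloud(d,c); w=r[2]
    a=np.array([np.cos(w),np.sin(w)]); b=np.array([np.sin(w),-np.cos(w)])
    L=np.stack([(W[:,:,:2]-e[:2])@a,(W[:,:,:2]-e[:2])@b,W[:,:,2]-e[2]],-1)
    for row in (245,255,265):
        xs=range(268,378,1)
        prof=[(x,L[row,x,2].round(0)) for x in xs]
        hi=[x for x,zz in prof if -80<zz<-60]
        print(f,row,hi[0],hi[-1],L[row,hi[0]].round(1),L[row,hi[-1]].round(1))
    for col in (300,322,345):
        ys=[y for y in range(215,300) if -76<L[y,col,2]<-60]
        print(col,ys[0],L[ys[0],col].round(1))
a=cv2.imread('pics/w8.png')[220:330,265:380];b=cv2.imread('pics/w11.png')[220:330,265:380]
cv2.imwrite('pics/cmp.png',cv2.resize(np.hstack([a,b]),None,fx=3,fy=3))
```

```text
w8 245 283 360 [ 24.8 -16.1 -66.6] [ 24.4  18.3 -68. ]
w8 255 283 360 [ 19.9 -16.3 -67.1] [ 20.   18.4 -66.9]
w8 265 276 367 [ 11.5 -21.  -77.3] [ 11.4  23.1 -77.6]
300 236 [ 26.8  -8.9 -74.7]
322 235 [ 27.    1.3 -75.8]
345 235 [ 27.1  12.  -75.3]
w11 245 283 360 [ 24.2 -16.3 -68.6] [ 24.4  18.3 -67.9]
w11 255 283 360 [ 19.8 -16.4 -67.6] [ 19.6  18.5 -68. ]
w11 265 276 367 [ 11.1 -21.1 -78.4] [ 11.3  23.1 -77.9]
300 239 [ 25.2  -9.  -75.3]
322 239 [ 25.2   1.3 -75. ]
345 239 [ 25.2  12.  -75.1]
```

View pics/cmp.png

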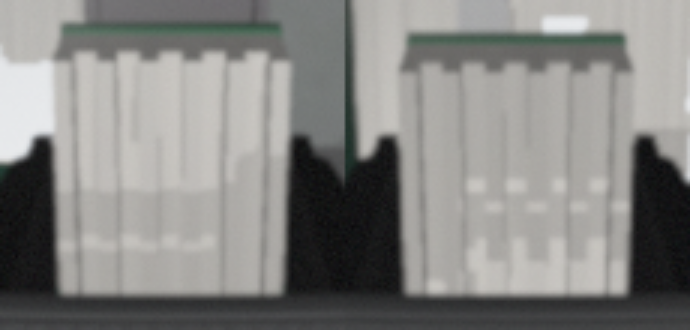

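The camera has a constant ~1 mm world offset, which cancels when I compare both in the same image. Shift to the pocket is (75.2, -1.9).

play_rows([
  {"linear": [20, -0.5, 0], "turn": 0},
  {"linear": [55, -1.4, 10], "turn": 0},
  {"linear": [75.2, -1.9, 40], "turn": 0},
  {"linear": [75.2, -1.9, 75], "turn": 0},
  {"linear": [75.2, -1.9, 92], "turn": 0},
  {"linear": [75.2, -1.9, 98], "turn": 0},
  {"linear": [75.2, -1.9, 102], "turn": 0},
  {"linear": [75.2, -1.9, 104], "turn": 0},
  {"linear": [75.2, -1.9, 104], "turn": 0},
  {"linear": [75.2, -1.9, 104], "turn": 0},
])

```text
t: 32.55
eef_pos: [571.7, 8.8, 121.6]
tcp_rot: [-3.141, 0.001, -3.101]
ft_force: [1.3, -1.2, -1.0]
opening: 0.378
```

play_rows([
  {"linear": [0, 0, 0], "turn": 0},
  {"linear": [0, 0, 0], "turn": 0},
  {"linear": [0, 0, 0], "turn": 0},
  {"linear": [0, 0, -15], "turn": 0},
  {"linear": [-20, 0, -60], "turn": 0},
  {"linear": [-60, 0, -110], "turn": 0},
  {"linear": [-80, 0, -130], "turn": 0},
  {"linear": [-80, 0, -130], "turn": 0},
  {"linear": [-80, 0, -130], "turn": 0},
], hand=56)

```text
t: 33.67
eef_pos: [650.4, 12.1, 250.4]
tcp_rot: [3.141, -0.002, -3.101]
ft_force: [-0.1, 0.1, -0.7]
opening: 0.587
```

Run:
```python
from h import *
snap('wrist','w12')
d=np.load('pics/w12_d.npy');c=env.camera_params('wrist');W=wcloud(d,c);z=W[:,:,2]
comps((d>0)&(z>47)&(z<55)&(abs(W[:,:,1]-60)<80)&(W[:,:,0]<650),W,200,9999)
p,d=snap('top','t12'); c=env.camera_params('top')
W=cloud(d,c); hsv=cv2.cvtColor(p,cv2.COLOR_RGB2HSV);z=W[:,:,2]
comps((d>0)&(hsv[:,:,1]<60)&(hsv[:,:,2]>120)&(z>13)&(z<28)&(W[:,:,1]>150)&(W[:,:,0]<800),W,100,3000)
```

```text
[371.   2.] 239 [464.0, 44.7, 59.5, 1.8, -87.7] mean [464.   45.4  51. ] zmed 50.9
[301. 130.] 272 [573.3, -6.0, 50.6, 3.7, 3.0] mean [572.8  -6.2  49.8] zmed 49.8
[309. 129.] 218 [573.2, 0.0, 50.7, 2.4, 2.2] mean [5.714e+02 2.000e-01 4.980e+01] zmed 49.8
[317. 133.] 290 [572.9, 6.6, 50.5, 3.1, 2.2] mean [574.3   6.9  49.8] zmed 49.8
[326. 130.] 264 [572.6, 13.6, 50.6, 3.1, 2.2] mean [572.1  13.2  49.9] zmed 50.0
[334. 133.] 239 [572.4, 19.6, 50.5, 3.2, 3.1] mean [574.1  19.6  49.9] zmed 49.9
[342. 128.] 257 [572.0, 26.0, 50.7, 3.3, 2.4] mean [569.6  26.1  49.8] zmed 49.8
[398. 135.] 288 [572.0, 70.5, 52.3, 3.8, 2.1] mean [572.6  70.4  49.8] zmed 49.8
[406. 135.] 281 [571.9, 77.2, 51.5, 4.5, 2.8] mean [571.8  76.9  49.7] zmed 49.8
[414. 135.] 294 [571.4, 83.5, 51.7, 3.8, 2.0] mean [571.5  83.3  49.6] zmed 49.8
[422. 136.] 293 [571.6, 90.0, 51.9, 4.3, 2.2] mean [571.4  89.8  49.7] zmed 49.8
[429. 136.] 293 [571.0, 96.5, 52.2, 4.2, 2.1] mean [570.7  96.3  49.7] zmed 49.8
[437. 136.] 287 [570.9, 102.9, 51.5, 4.1, 2.2] mean [570.7 102.8  49.6] zmed 49.7
```

View pics/w12.png

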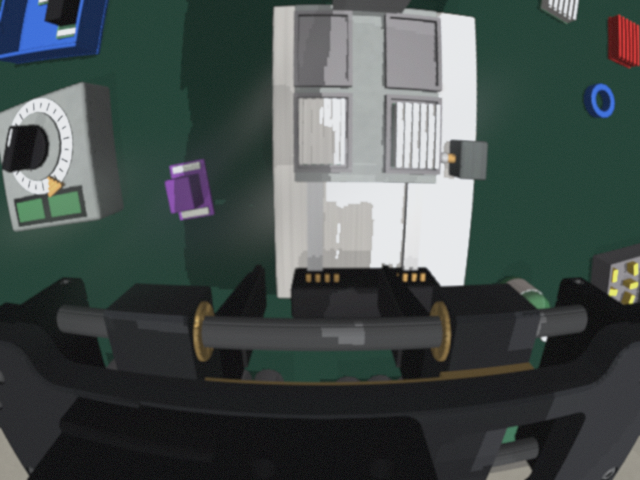

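Both boards are flat, with identical rib height. Board 3 is next.

```bash
python3 -c "
from h import *
plan(443,244,300,2.905)"
```

```text
at [650.5  12.  250.2] [ 3.141e+00 -2.000e-03 -3.102e+00] lin [198.  240.2 -49.8] turn 0.277 j6 -1.69
```

play_rows([
  {"linear": [20, 24, -20], "turn": 0.03},
  {"linear": [50, 60, -40], "turn": 0.07},
  {"linear": [86, 104, -50], "turn": 0.12},
  {"linear": [122, 148, -50], "turn": 0.17},
  {"linear": [158, 192, -50], "turn": 0.22},
  {"linear": [185, 225, -50], "turn": 0.26},
  {"linear": [198, 240, -50], "turn": 0.277},
  {"linear": [198, 240, -50], "turn": 0.277},
  {"linear": [198, 240, -50], "turn": 0.277},
], hand=70)

```text
t: 34.9
eef_pos: [444.3, 243.3, 300.9]
tcp_rot: [-3.141, -0.0, 2.905]
ft_force: [0.3, 0.2, -0.4]
opening: 0.734
```

Run:
```python
from h import *
p,d,c,W=fins(); cv2.imwrite('pics/w13.png',p[:,:,::-1]); print(pose(),env.state()['joints'][5])
```

```text
[40.  9.] 1034 [94.0, -50.9, 161.8, 30.8, 59.8] mean [ 96.2 -43.7  12.3] zmed 11.9
[320. 159.] 1832 [395.1, 254.8, 51.3, 36.1, -13.6] mean [394.5 255.   16.7] zmed 17.8
[616. 206.] 841 [555.4, 634.6, 206.3, 52.2, 13.5] mean [527.1 624.1  17.9] zmed 17.9
[199. 262.] 196 [474.9, 104.8, 56.9, 21.5, 28.0] mean [469.1 100.7  21.7] zmed 22.5
[242. 370.] 167 [608.0, 103.9, 55.0, 18.1, -20.5] mean [616.3 102.3  18.9] zmed 18.1
(array([444.43882785, 243.21024958, 300.91698325]), array([-3.14116406e+00, -2.31665468e-04,  2.90438979e+00])) -0.9630962847527134
```

View pics/w13.png

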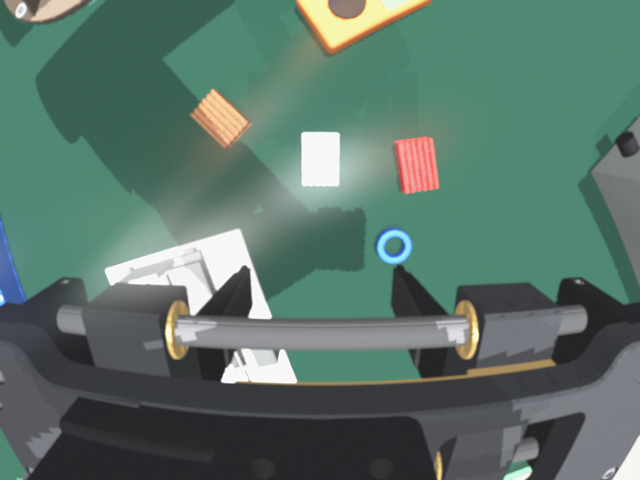

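Board 3 is the white block at (320,159). The red one at (417,165) and brown one at (221,118) are look-alikes and stay. I'll grasp board 3.

```bash
python3 -c "
from h import *
plan(395.1,254,87,2.904)"
```

```text
at [444.4 243.2 300.9] [-3.141 -0.     2.904] lin [ 50.5  -1.1 213.9] turn 0.0 j6 -0.96
```

play_rows([
  {"linear": [25, -0.5, 55], "turn": 0},
  {"linear": [50.5, -1, 110], "turn": 0},
  {"linear": [50.5, -1, 160], "turn": 0},
  {"linear": [50.5, -1, 190], "turn": 0},
  {"linear": [50.5, -1, 208], "turn": 0},
  {"linear": [50.5, -1, 214], "turn": 0},
  {"linear": [50.5, -1, 214], "turn": 0},
  {"linear": [50.5, -1, 214], "turn": 0},
])

```text
t: 35.95
eef_pos: [395.1, 254.7, 87.9]
tcp_rot: [3.141, 0.001, 2.905]
ft_force: [0.1, -0.1, -0.2]
opening: 0.738
```

play_rows([
  {"linear": [0, 0, 0], "turn": 0},
  {"linear": [0, 0, 0], "turn": 0},
  {"linear": [0, 0, 0], "turn": 0},
  {"linear": [0, 0, 0], "turn": 0},
  {"linear": [0, 0, 0], "turn": 0},
], hand=20)

```text
t: 36.58
eef_pos: [394.7, 254.7, 87.3]
tcp_rot: [-3.141, 0.0, 2.905]
ft_force: [0.0, -0.2, 2.0]
opening: 0.375
```

play_rows([
  {"linear": [0, 0, -10], "turn": 0},
  {"linear": [0, 0, -40], "turn": 0},
  {"linear": [0, 0, -90], "turn": 0},
  {"linear": [0, 0, -140], "turn": 0},
  {"linear": [0, 0, -140], "turn": 0},
  {"linear": [0, 0, -140], "turn": 0},
])

```text
t: 37.33
eef_pos: [394.3, 254.5, 227.0]
tcp_rot: [-3.141, -0.0, 2.905]
ft_force: [0.5, -0.2, -1.7]
opening: 0.375
```

```bash
python3 -c "
from h import *
plan(574,87,226,0.04)"
```

```text
at [394.3 254.5 227. ] [-3.141 -0.     2.905] lin [-214.  -120.7    1. ] turn -0.277 j6 -0.9
```

play_rows([
  {"linear": [-20, -11, 0], "turn": -0.02},
  {"linear": [-60, -34, 0], "turn": -0.07},
  {"linear": [-105, -59, 0], "turn": -0.13},
  {"linear": [-150, -85, 1], "turn": -0.19},
  {"linear": [-190, -107, 1], "turn": -0.25},
  {"linear": [-214, -121, 1], "turn": -0.277},
  {"linear": [-214, -121, 1], "turn": -0.277},
  {"linear": [-214, -121, 1], "turn": -0.277},
  {"linear": [-214, -121, 1], "turn": -0.277},
])

```text
t: 38.45
eef_pos: [573.6, 87.6, 225.8]
tcp_rot: [-3.142, -0.001, -3.101]
ft_force: [-0.1, 0.5, -0.9]
opening: 0.376
```

Run:
```python
from h import *
e,r=pose();c=env.camera_params('wrist')
pockets('w14')
d=np.load('pics/w14_d.npy');W=wcloud(d,c); w=r[2]
a=np.array([np.cos(w),np.sin(w)]); b=np.array([np.sin(w),-np.cos(w)])
L=np.stack([(W[:,:,:2]-e[:2])@a,(W[:,:,:2]-e[:2])@b,W[:,:,2]-e[2]],-1)
for row in (245,255):
    hi=[x for x in range(268,378) if -80<L[row,x,2]<-60]; print(L[row,hi[0]].round(1),L[row,hi[-1]].round(1))
for col in (300,322,345):
    ys=[y for y in range(215,300) if -76<L[y,col,2]<-60]; print(L[ys[0],col].round(1))
```

```text
pose [573.6  87.6 225.8] [-3.142e+00 -1.000e-03 -3.101e+00] 0.3781021225984776
held
[7.9, 1.8, 46.2, 37.2, 89.7] [[ -9.4 -16.5 -74.5]
 [ 26.1  18.7 -67. ]]
walls (tool frame)
[320. 134.] 1408 [74.9, -0.4, 65.8, 48.7, 0.1] mean [75.1 -0.2 36.5] zmed 36.6
[221. 135.] 1307 [75.4, -76.4, 65.6, 49.1, 0.2] mean [ 75.9 -75.9  36.4] zmed 36.4
[233. 222.] 924 [3.6, -76.7, 66.8, 48.5, -0.5] mean [  7.2 -69.1  36.4] zmed 36.4
[318. 199.] 664 [19.1, -0.9, 48.3, 34.0, -89.8] mean [24.9 -1.2 36.4] zmed 36.4
[234. 212.] 241 [12.3, -64.6, 63.2, 29.7, -33.9] mean [ 15.9 -67.1  37.3] zmed 37.1
[320. 195.] 128 [28.9, -0.8, 35.4, 2.0, 89.9] mean [28.5 -0.2 36.4] zmed 34.9
[386. 250.] 1377 [-16.0, 53.2, 35.2, 26.5, -0.3] mean [-14.8  52.7  38.9] zmed 39.0
[289. 363.] 121 [-122.0, -28.1, 25.1, 2.2, 88.0] mean [-121.8  -27.7   37.6] zmed 37.7
[ 24.4 -16.3 -68.2] [ 24.6  18.3 -67.4]
[ 19.9 -16.3 -67.3] [ 19.9  18.4 -67.3]
[ 26.2  -8.9 -73.3]
[ 26.    1.3 -74.1]
[ 26.   12.  -75.8]
```

View pics/w14.png

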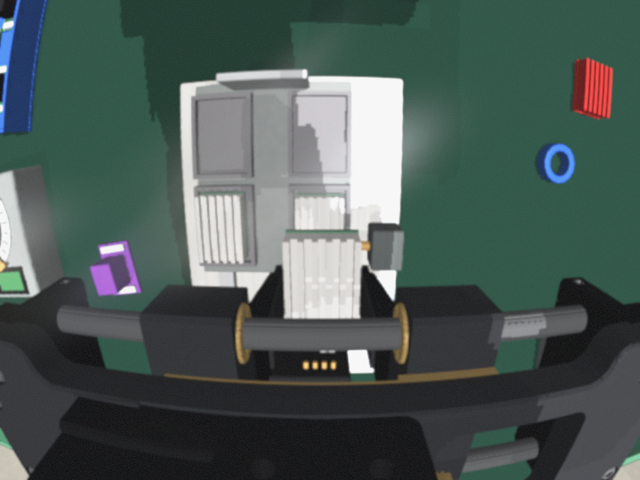

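play_rows([
  {"linear": [20, -0.5, 0], "turn": 0},
  {"linear": [55, -1, 10], "turn": 0},
  {"linear": [75.9, -1.4, 40], "turn": 0},
  {"linear": [75.9, -1.4, 75], "turn": 0},
  {"linear": [75.9, -1.4, 92], "turn": 0},
  {"linear": [75.9, -1.4, 98], "turn": 0},
  {"linear": [75.9, -1.4, 102], "turn": 0},
  {"linear": [75.9, -1.4, 104.5], "turn": 0},
  {"linear": [75.9, -1.4, 104.5], "turn": 0},
  {"linear": [75.9, -1.4, 104.5], "turn": 0},
])

```text
t: 39.75
eef_pos: [498.7, 82.4, 122.1]
tcp_rot: [-3.142, 0.001, -3.101]
ft_force: [-0.3, 0.4, -1.0]
opening: 0.374
```

play_rows([
  {"linear": [0, 0, 0], "turn": 0},
  {"linear": [0, 0, 0], "turn": 0},
  {"linear": [0, 0, 0], "turn": 0},
  {"linear": [0, 0, -15], "turn": 0},
  {"linear": [-20, 0, -60], "turn": 0},
  {"linear": [-60, 0, -110], "turn": 0},
  {"linear": [-80, 0, -150], "turn": 0},
  {"linear": [-80, 0, -180], "turn": 0},
  {"linear": [-80, 0, -180], "turn": 0},
], hand=56)

```text
t: 40.88
eef_pos: [578.8, 85.7, 304.7]
tcp_rot: [-3.141, 0.005, -3.101]
ft_force: [0.6, 0.5, 0.1]
opening: 0.588
```

Run:
```python
from h import *
snap('wrist','w15')
d=np.load('pics/w15_d.npy');c=env.camera_params('wrist');W=wcloud(d,c);z=W[:,:,2]
comps((d>0)&(z>46)&(z<55)&(abs(W[:,:,1]-60)<80)&(W[:,:,0]<650),W,100,9999)
```

```text
[304. 130.] 204 [498.5, 67.3, 50.5, 3.7, 3.1] mean [500.2  67.6  48.5] zmed 48.5
[311. 128.] 165 [498.2, 74.0, 50.4, 2.0, 2.1] mean [498.2  74.   48.5] zmed 48.4
[318. 128.] 165 [498.0, 80.4, 50.4, 1.9, 2.2] mean [498.   80.4  48.5] zmed 48.5
[325. 129.] 203 [497.7, 87.3, 50.4, 2.8, 2.3] mean [498.8  87.2  48.5] zmed 48.5
[332. 128.] 165 [497.4, 93.3, 50.4, 1.9, 2.4] mean [497.5  93.3  48.5] zmed 48.5
[339. 128.] 203 [497.1, 99.8, 50.6, 3.7, 2.0] mean [496.7  99.9  48.6] zmed 48.6
[226. 204.] 204 [571.8, -6.4, 51.7, 4.6, 2.9] mean [572.7  -5.9  48.1] zmed 48.1
[232. 203.] 175 [571.6, 0.4, 51.4, 3.5, 2.7] mean [5.712e+02 5.000e-01 4.810e+01] zmed 48.1
[239. 202.] 188 [571.4, 7.1, 51.1, 4.2, 2.7] mean [570.3   6.8  48.2] zmed 48.2
[245. 202.] 177 [571.1, 13.6, 51.2, 4.0, 4.2] mean [570.4  13.6  48.1] zmed 48.2
[252. 201.] 187 [570.5, 20.0, 51.5, 4.0, 2.9] mean [569.1  19.7  48.1] zmed 48.2
[259. 203.] 171 [570.3, 26.6, 51.9, 3.0, 2.4] mean [570.4  26.6  48.3] zmed 48.3
[304. 205.] 154 [571.2, 70.3, 52.1, 2.6, 3.5] mean [570.8  70.3  48.3] zmed 48.3
[312. 206.] 148 [571.0, 77.3, 52.4, 2.6, 3.1] mean [571.8  77.3  48.3] zmed 48.3
[319. 205.] 165 [570.7, 84.2, 52.3, 1.9, 2.2] mean [570.4  84.1  48.4] zmed 48.5
[325. 205.] 218 [570.5, 90.3, 52.4, 2.9, 2.4] mean [570.2  90.3  48.4] zmed 48.4
[332. 205.] 165 [570.2, 96.5, 52.2, 2.0, 2.6] mean [569.9  96.4  48.4] zmed 48.4
[339. 205.] 164 [570.1, 103.1, 52.5, 2.1, 2.9] mean [569.7 103.1  48.4] zmed 48.4
```

View pics/w15.png

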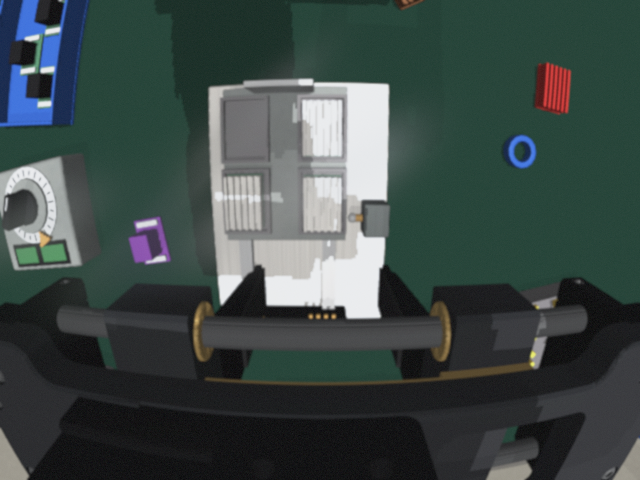

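All three boards lie flat in their pockets, with the fourth pocket empty. I'll check the scene view for any fourth board, and plan the push.

Run:
```python
from h import *
snap('scene','s15'); snap('top','t15')
print(env.state()['opening']); plan(428,43.5,304,0.04); plan(428,43.5,132,0.04)
```

```text
0.5863706198274765
at [577.9  85.7 301.3] [-3.142e+00 -1.000e-03 -3.101e+00] lin [151.5 -36.1  -2.7] turn 0.0 j6 -1.58
at [577.9  85.7 301.3] [-3.142e+00 -1.000e-03 -3.101e+00] lin [151.5 -36.1 169.3] turn 0.0 j6 -1.58
```

View pics/s15.png

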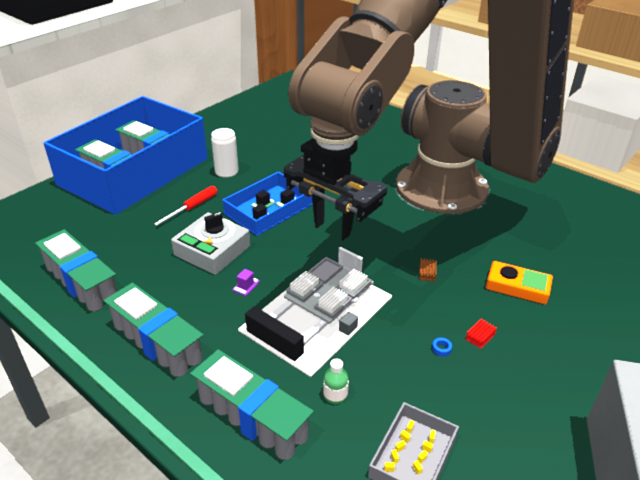

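View pics/t15.png

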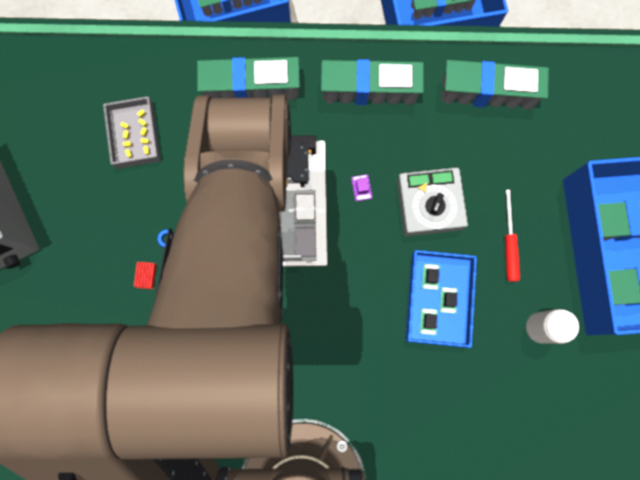

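There's no fourth finned board anywhere, and all three relays lie in the bin at (431,275), (449,298) and (430,321). Now I'll go behind the push plate with the fingers closed.

play_rows([
  {"linear": [25, -6, 0], "turn": 0},
  {"linear": [70, -17, 0], "turn": 0},
  {"linear": [115, -28, 0], "turn": 0},
  {"linear": [145, -35, 10], "turn": 0},
  {"linear": [151.5, -36, 50], "turn": 0},
  {"linear": [151.5, -36, 100], "turn": 0},
  {"linear": [151.5, -36, 145], "turn": 0},
  {"linear": [151.5, -36, 165], "turn": 0},
  {"linear": [151.5, -36, 169], "turn": 0},
  {"linear": [151.5, -36, 169], "turn": 0},
], hand=0)

```text
t: 42.28
eef_pos: [428.5, 43.6, 132.8]
tcp_rot: [-3.142, -0.001, -3.101]
ft_force: [0.3, 0.8, 0.8]
opening: 0.004
```

play_rows([
  {"linear": [-10, 0, 0], "turn": 0},
  {"linear": [-20, 0, 0], "turn": 0},
  {"linear": [-30, 0, 0], "turn": 0},
  {"linear": [-38, 0, 0], "turn": 0},
  {"linear": [-46, 0, 0], "turn": 0},
  {"linear": [-54, 0, 0], "turn": 0},
  {"linear": [-60, 0, 0], "turn": 0},
  {"linear": [-60, 0, 0], "turn": 0},
])

```text
t: 43.28
eef_pos: [489.1, 46.0, 132.7]
tcp_rot: [-3.141, 0.001, -3.101]
ft_force: [-0.3, 1.8, -0.2]
opening: 0.003
```

```bash
cat >> h.py <<'E'
def trav(f):
    e,r=pose();c=env.camera_params('wrist'); p,d=snap('wrist',f); W=wcloud(d,c); z=W[:,:,2]
    print(e.round(1),env.state()['ft_force'].round(1),env.state()['opening'].round(3)); comps((d>0)&(z>46)&(z<55)&(abs(W[:,:,1]-60)<80)&(W[:,:,0]<700),W,100,9999)
E
python3 -c "
from h import *
trav('w16')"
```

```text
Traceback (most recent call last):
  File "h.py", line 86, in trav
    print(e.round(1),env.state()['ft_force'].round(1),env.state()['opening'].round(3)); comps((d>0)&(z>46)&(z<55)&(abs(W[:,:,1]-60)<80)&(W[:,:,0]<700),W,100,9999)
                                                      ^^^^^^^^^^^^^^^^^^^^^^^^^^^^
AttributeError: 'float' object has no attribute 'round'
```

View pics/w16.png

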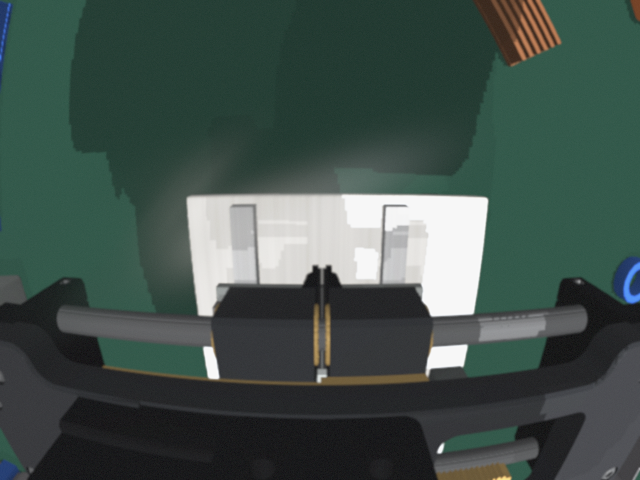

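The fingers are behind the plate and the carriage is moving, with the freed slide rails visible at (243,240) and (395,240). I'll continue into the detent slowly.

play_rows([
  {"linear": [-5, 0, 0], "turn": 0},
  {"linear": [-10, 0, 0], "turn": 0},
  {"linear": [-14, 0, 0], "turn": 0},
  {"linear": [-17, 0, 0], "turn": 0},
  {"linear": [-19, 0, 0], "turn": 0},
])

```text
t: 43.95
eef_pos: [504.7, 46.7, 132.6]
tcp_rot: [3.142, -0.008, -3.101]
ft_force: [-17.2, -3.4, 11.9]
opening: 0.008
```

play_rows([
  {"linear": [-1.5, 0, 0], "turn": 0},
  {"linear": [-3, 0, 0], "turn": 0},
  {"linear": [-3, 0, 0], "turn": 0},
])

```text
t: 44.32
eef_pos: [510.2, 46.9, 132.6]
tcp_rot: [-3.142, -0.001, -3.101]
ft_force: [-2.9, -0.4, 0.3]
opening: 0.004
```

play_rows([
  {"linear": [-1.5, 0, 0], "turn": 0},
  {"linear": [-3, 0, 0], "turn": 0},
  {"linear": [-3, 0, 0], "turn": 0},
])

```text
t: 44.7
eef_pos: [514.3, 47.0, 132.8]
tcp_rot: [-3.141, 0.002, -3.101]
ft_force: [-0.3, 0.5, 0.2]
opening: 0.003
```

The force peaked and then dropped to zero, which suggests the detent has snapped. I'll creep on to feel the end stop.

play_rows([
  {"linear": [-1, 0, 0], "turn": 0},
  {"linear": [-2, 0, 0], "turn": 0},
  {"linear": [-2, 0, 0], "turn": 0},
])

```text
t: 45.08
eef_pos: [515.7, 47.1, 132.8]
tcp_rot: [-3.141, 0.001, -3.101]
ft_force: [-0.7, 0.7, 0.1]
opening: 0.003
```

play_rows([
  {"linear": [-1, 0, 0], "turn": 0},
  {"linear": [-2, 0, 0], "turn": 0},
  {"linear": [-2, 0, 0], "turn": 0},
])

```text
t: 45.45
eef_pos: [516.2, 47.1, 132.7]
tcp_rot: [3.142, -0.003, -3.101]
ft_force: [-9.5, -2.5, 6.7]
opening: 0.003
```

Firm stop at 516 mm with 9.5 N against the end. I'll retreat, rise and look.

play_rows([
  {"linear": [8, 0, 0], "turn": 0},
  {"linear": [15, 0, 0], "turn": 0},
  {"linear": [15, 0, -40], "turn": 0},
  {"linear": [15, 0, -95], "turn": 0},
  {"linear": [0, 0, -150], "turn": 0},
  {"linear": [-50, 0, -180], "turn": 0},
  {"linear": [-105, 0, -180], "turn": 0},
  {"linear": [-130, 0, -180], "turn": 0},
  {"linear": [-135, 0, -180], "turn": 0},
  {"linear": [-135, 0, -180], "turn": 0},
])

```text
t: 46.7
eef_pos: [651.7, 52.6, 312.4]
tcp_rot: [-3.142, -0.001, -3.101]
ft_force: [0.5, -0.6, 0.5]
opening: 0.005
```

```bash
sed -i "s/env.state()\['opening'\].round(3)/env.state()['opening']/" h.py
python3 - <<'E'
from h import *
trav('w17'); plan(635,-285,310,2.78)
E
```

```text
[651.7  52.6 312.4] [0.6 1.  0.7] 0.003503271905432164
[342. 127.] 183 [569.0, 70.8, 50.8, 4.0, 2.5] mean [568.3  70.3  49.7] zmed 49.9
[353. 128.] 418 [568.5, 80.6, 50.9, 11.6, 2.0] mean [568.8  79.8  49.7] zmed 50.0
[366. 128.] 427 [568.2, 92.7, 52.3, 13.2, 1.4] mean [568.   92.9  49.6] zmed 49.9
[376. 128.] 214 [567.6, 101.9, 52.0, 4.9, 2.5] mean [567.3 102.3  49.5] zmed 49.9
[263. 199.] 196 [642.7, -3.1, 51.7, 4.6, 1.4] mean [641.1  -3.3  49.5] zmed 49.8
[277. 201.] 601 [642.4, 9.3, 51.9, 18.0, 3.4] mean [641.8   9.7  49.5] zmed 49.8
[293. 201.] 410 [641.8, 25.7, 51.5, 10.2, 1.3] mean [641.7  26.1  49.8] zmed 49.9
[342. 202.] 163 [641.2, 74.3, 51.1, 4.8, 2.0] mean [640.9  73.3  50. ] zmed 50.1
[353. 203.] 404 [640.8, 83.7, 51.1, 12.7, 3.0] mean [641.   83.5  49.5] zmed 50.0
[369. 202.] 598 [640.0, 98.8, 51.7, 17.9, 1.1] mean [640.   99.4  49.7] zmed 49.9
[320. 256.] 341 [694.0, 53.7, 126.9, 7.5, -88.1] mean [696.1  54.5  50. ] zmed 49.7
at [651.5  52.6 312.6] [-3.142e+00 -1.000e-03 -3.101e+00] lin [  30.1 -336.7    2.6] turn 0.402 j6 -1.63
```

View pics/w17.png

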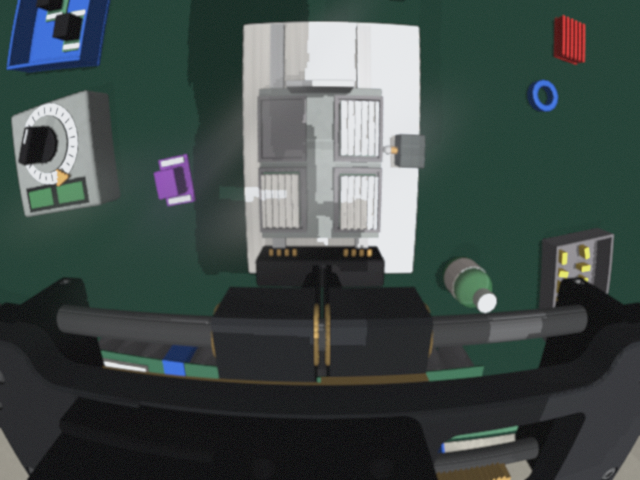

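The carriage moved 70 mm (board C went from 497.8 to 568.4) and sits against the contact block, with the boards still flat. Next, the dial.

play_rows([
  {"linear": [3, -35, 0], "turn": 0.04},
  {"linear": [8, -90, 0], "turn": 0.1},
  {"linear": [13, -145, 0], "turn": 0.18},
  {"linear": [18, -200, 0], "turn": 0.26},
  {"linear": [23, -255, 0], "turn": 0.33},
  {"linear": [28, -310, 0], "turn": 0.39},
  {"linear": [30, -337, 0], "turn": 0.402},
  {"linear": [30, -337, 0], "turn": 0.402},
  {"linear": [30, -337, 0], "turn": 0.402},
], hand=40)

```text
t: 47.88
eef_pos: [635.9, -284.0, 312.9]
tcp_rot: [3.141, -0.0, 2.781]
ft_force: [-0.1, 0.1, -0.0]
opening: 0.418
```

```bash
cat >> h.py <<'E'
def dial(f):
    e,r=pose();c=env.camera_params('wrist'); p,d=snap('wrist',f); W=wcloud(d,c); z=W[:,:,2]
    hsv=cv2.cvtColor(p,cv2.COLOR_RGB2HSV);H,S,V=hsv[:,:,0],hsv[:,:,1],hsv[:,:,2]
    print(e.round(1),r.round(3))
    R=(d>0)&(abs(W[:,:,0]-590)<75)&(abs(W[:,:,1]+262)<75)
    print('console');comps(R&(z>42)&(z<53)&(S<60),W,800,99999)
    print('skirt');comps(R&(z>53)&(z<66)&(V<90),W,60,9999)
    print('bar');comps(R&(z>83)&(z<100)&(V<110),W,60,9999)
    print('bar all');comps(R&(z>83)&(z<100),W,60,9999)
    print('ptr');comps(R&(z>78)&(z<100)&(V>140)&(S<80),W,8,9999)
    print('wedge');comps(R&(z<75)&(H>12)&(H<32)&(S>110),W,20,9999)
    print('white scale');comps(R&(z>42)&(z<58)&(V>225)&(S<30),W,300,99999)
    k=np.argwhere(R); a,b=k.min(0),k.max(0)
    cv2.imwrite(f'pics/{f}_c.png',cv2.resize(p[a[0]:b[0],a[1]:b[1],::-1],None,fx=3,fy=3,interpolation=cv2.INTER_CUBIC)); print('crop0',a)
E
python3 - <<'E'
from h import *
dial('w18')
E
```

```text
[ 635.9 -284.   312.9] [ 3.141 -0.     2.781]
console
[324. 161.] 11377 [594.3, -262.7, 131.2, 130.8, -82.7] mean [ 589.9 -262.9   49.6] zmed 49.6
skirt
[331. 144.] 302 [577.6, -250.6, 28.6, 13.2, -18.8] mean [ 576.9 -251.4   63. ] zmed 63.0
[303. 150.] 419 [572.1, -277.8, 35.0, 12.6, -19.2] mean [ 572.9 -277.2   63. ] zmed 63.1
bar
[317. 153.] 678 [578.1, -265.0, 40.1, 14.1, -17.4] mean [ 579.2 -265.4   92.6] zmed 92.7
bar all
[317. 152.] 778 [578.6, -265.1, 41.2, 14.1, -17.4] mean [ 578.6 -265.1   92.7] zmed 92.7
ptr
[317. 138.] 64 [567.8, -261.3, 14.2, 2.5, -20.6] mean [ 567.7 -261.1   93.6] zmed 93.6
wedge
white scale
[370. 154.] 1676 [602.5, -222.9, 100.0, 39.3, 15.3] mean [ 599.5 -219.3   49.9] zmed 49.9
[305. 181.] 1003 [600.4, -284.9, 84.2, 32.7, 50.0] mean [ 601.4 -286.8   50.6] zmed 50.5
crop0 [71  0]
```

View pics/w18_c.png

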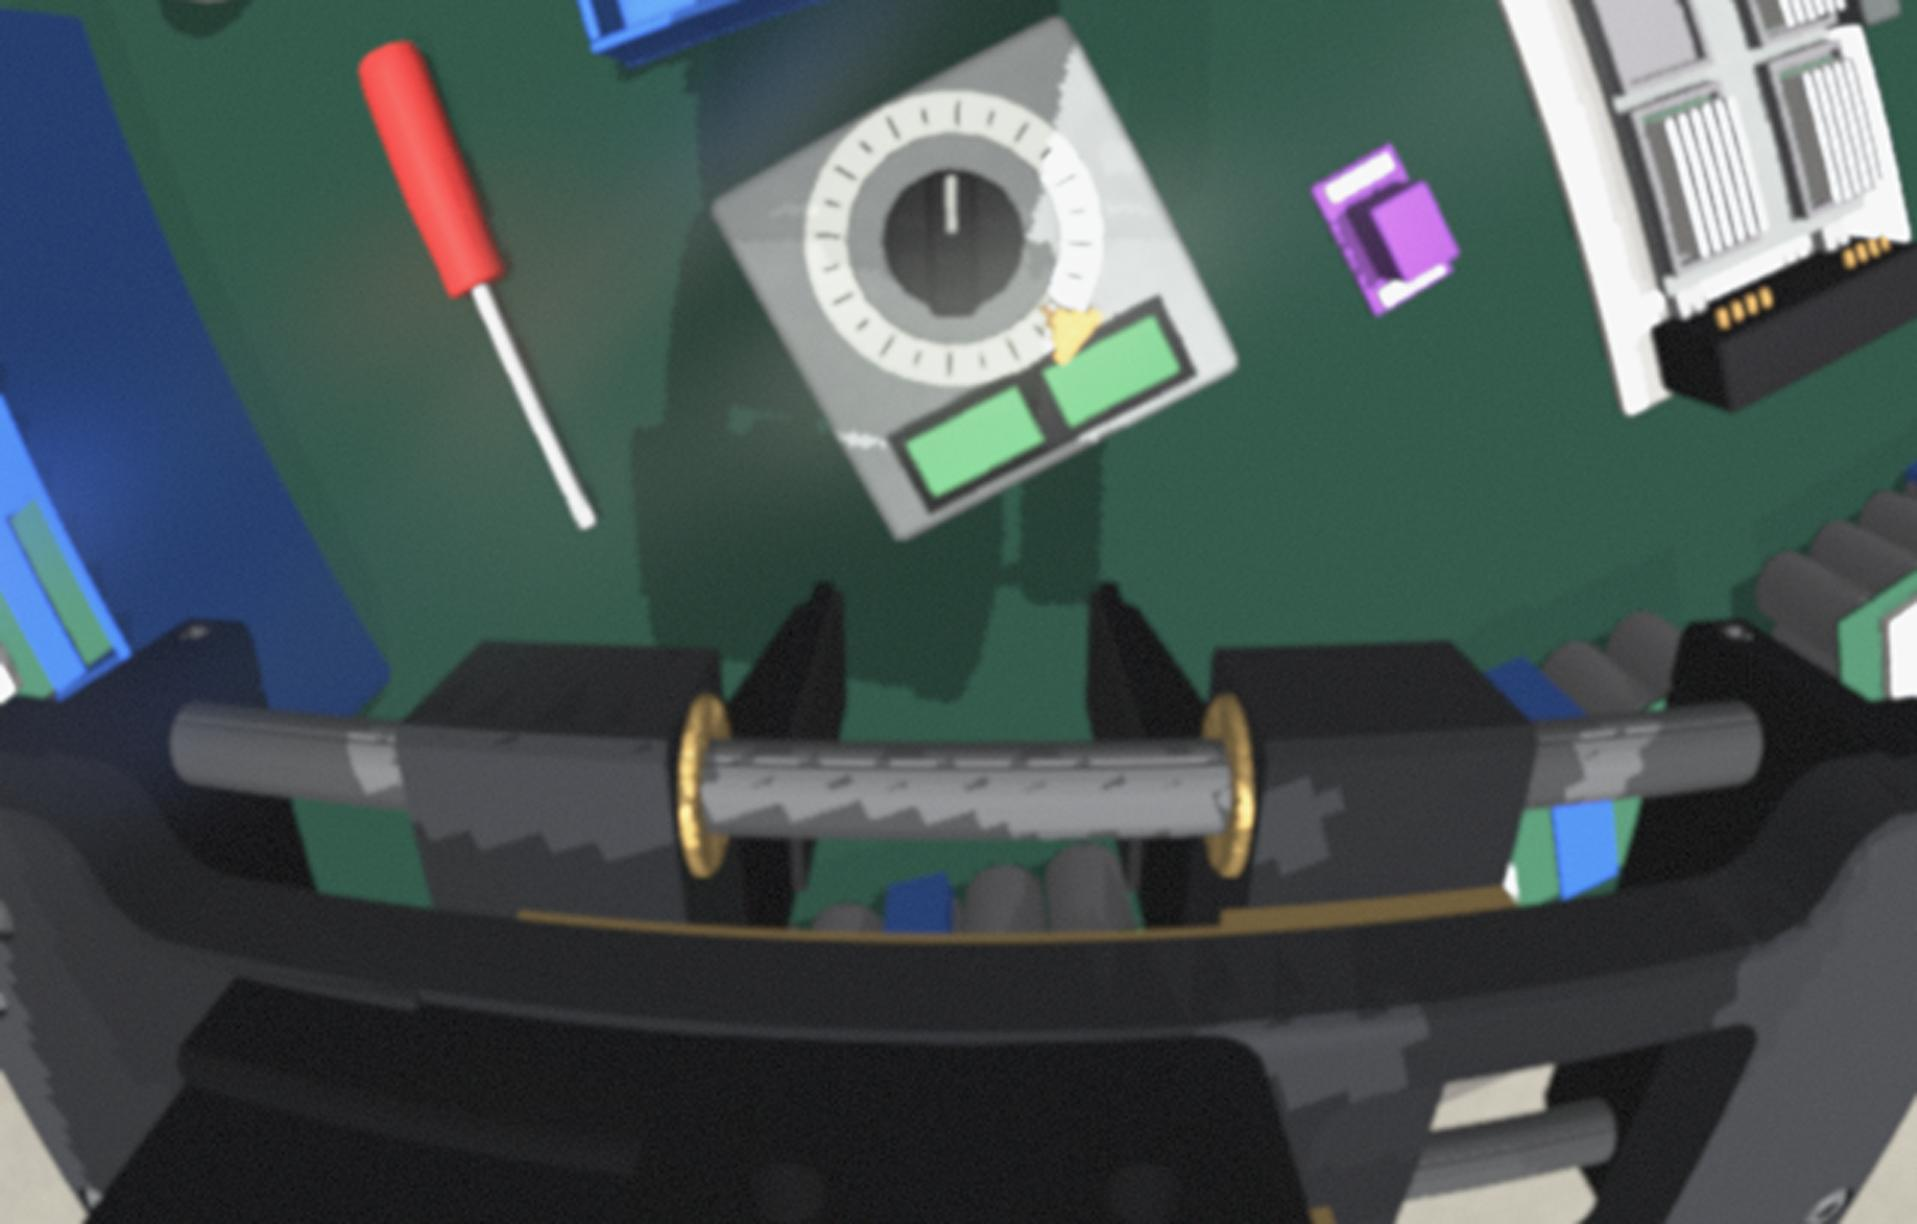

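The crop shows the white pointer straight up in tool axes at about (317,138) full-frame, and the wedge at about (357,181). I'll measure the wedge colour and angle.

```bash
cat >> h.py <<'E'
def wedge(f):
    p=cv2.imread(f'pics/{f}.png')[:,:,::-1].copy(); c=env.camera_params('wrist')
    hsv=cv2.cvtColor(p,cv2.COLOR_RGB2HSV);H,S,V=hsv[:,:,0],hsv[:,:,1],hsv[:,:,2]
    m=((H>10)&(H<32)&(S>70)&(V>100)).astype(np.uint8); n,l,s,ce=cv2.connectedComponentsWithStats(m)
    for i in range(1,n):
        if s[i,4]>15:
            k=np.argwhere(l==i); w=np.array([won(c,u,v,55)[:2] for v,u in k])
            ax=np.array([578.5,-265.0]); q=w-ax; rr=np.hypot(*q.T)
            if rr.mean()<70: print('wedge px',ce[i].round(1),s[i,4],'mean',w.mean(0).round(1),'ang',np.degrees(np.arctan2(*q.mean(0)[::-1])).round(1),'r',rr.min().round(1),rr.max().round(1),'inner ang',np.degrees(np.arctan2(*q[rr<rr.min()+4].mean(0)[::-1])).round(1))
E
python3 - <<'E'
from h import *
wedge('w18'); plan(578.5,-265.8,150,2.832)
print(env.state()['joints'][5])
E
```

```text
wedge px [356.3 181.1] 212 mean [ 618.7 -240.5] ang 31.3 r 36.6 53.2 inner ang 31.6
at [ 636.1 -283.7  313. ] [ 3.141 -0.     2.782] lin [ 60.2  -3.5 163. ] turn -0.05 j6 -1.73
-1.7252555107615783
```

play_rows([
  {"linear": [30, -2, 10], "turn": -0.02},
  {"linear": [60, -3.5, 40], "turn": -0.05},
  {"linear": [60.2, -3.5, 90], "turn": -0.05},
  {"linear": [60.2, -3.5, 130], "turn": -0.05},
  {"linear": [60.2, -3.5, 155], "turn": -0.05},
  {"linear": [60.2, -3.5, 164], "turn": -0.05},
  {"linear": [60.2, -3.5, 166], "turn": -0.05},
  {"linear": [60.2, -3.5, 166], "turn": -0.05},
])

```text
t: 48.92
eef_pos: [578.8, -267.2, 147.8]
tcp_rot: [-3.141, 0.002, 2.83]
ft_force: [0.1, 0.3, 1.0]
opening: 0.421
```

play_rows([
  {"linear": [0, 0, 0], "turn": 0},
  {"linear": [0, 0, 0], "turn": 0},
  {"linear": [0, 0, 0], "turn": 0},
  {"linear": [0, 0, 0], "turn": 0},
  {"linear": [0, 0, 0], "turn": 0},
], hand=4)

```text
t: 49.55
eef_pos: [578.6, -266.6, 147.1]
tcp_rot: [3.141, -0.0, 2.83]
ft_force: [0.7, 5.2, 2.5]
opening: 0.141
```

```bash
python3 -c "
from h import *
s=env.state();print(s['ft_force'].round(1),s['moment'].round(2),s['eef_pos'].round(1),s['tcp_rot'].round(3),s['opening'])"
```

```text
[0.7 5.2 2.5] [ 1.09 -0.3  -0.02] [ 578.6 -266.6  147.1] [ 3.141 -0.     2.83 ] 0.1413895713382787
```

play_rows([
  {"linear": [0.2, 0.6, 0], "turn": 0},
  {"linear": [0.2, 0.6, 0], "turn": 0.06},
  {"linear": [0.2, 0.6, 0], "turn": 0.18},
  {"linear": [0.2, 0.6, 0], "turn": 0.32},
  {"linear": [0.2, 0.6, 0], "turn": 0.46},
  {"linear": [0.2, 0.6, 0], "turn": 0.6},
  {"linear": [0.2, 0.6, 0], "turn": 0.74},
  {"linear": [0.2, 0.6, 0], "turn": 0.88},
  {"linear": [0.2, 0.6, 0], "turn": 1.02},
  {"linear": [0.2, 0.6, 0], "turn": 1.16},
  {"linear": [0.2, 0.6, 0], "turn": 1.3},
  {"linear": [0.2, 0.6, 0], "turn": 1.44},
  {"linear": [0.2, 0.6, 0], "turn": 1.58},
  {"linear": [0.2, 0.6, 0], "turn": 1.72},
  {"linear": [0.2, 0.6, 0], "turn": 1.86},
  {"linear": [0.2, 0.6, 0], "turn": 2.0},
  {"linear": [0.2, 0.6, 0], "turn": 2.12},
  {"linear": [0.2, 0.6, 0], "turn": 2.2},
  {"linear": [0.2, 0.6, 0], "turn": 2.2},
  {"linear": [0.2, 0.6, 0], "turn": 2.2},
])

```text
t: 52.05
eef_pos: [577.7, -266.6, 147.1]
tcp_rot: [-3.14, 0.001, 0.63]
ft_force: [-4.3, 2.5, 5.9]
opening: 0.147
```

```bash
python3 -c "
from h import *
s=env.state();print(s['ft_force'].round(1),s['moment'].round(2),s['eef_pos'].round(1),s['tcp_rot'].round(3),s['opening'])
snap('wrist','w19'); wedge('w19'); snap('top','t19')"
```

```text
[-4.3  2.5  5.9] [ 0.39  0.91 -0.06] [ 577.7 -266.6  147.1] [-3.14e+00  1.00e-03  6.30e-01] 0.14693842051861333
wedge px [331.3 189.7] 630 mean [ 618.2 -242.1] ang 30.0 r 35.4 52.2 inner ang 31.6
wedge px [286.7 335.3] 379 mean [ 536.9 -270.8] ang -172.1 r 24.9 60.6 inner ang 174.0
wedge px [356.5 335.9] 353 mean [ 560.  -303.1] ang -115.9 r 25.2 60.7 inner ang -101.5
```

View pics/w19.png

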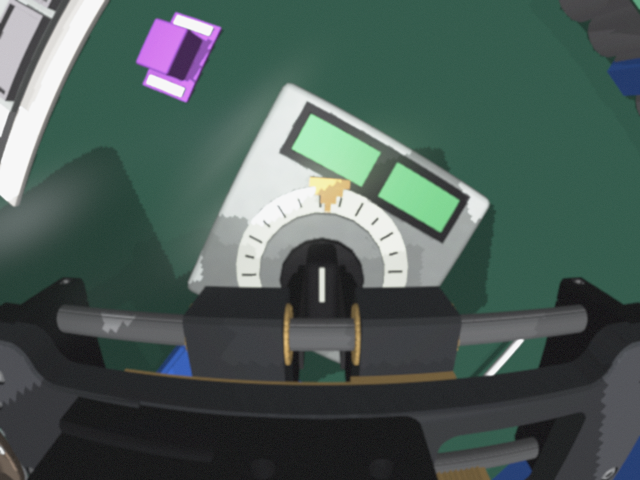

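The pointer sits at (322,285), nearly at the wedge (329,190), with a few degrees left to go. I'll measure more precisely by fitting the scale circle for the axis.

```bash
cat >> h.py <<'E'
def ring(f,zc=49.8,zw=54,box=None):
    from scipy.optimize import least_squares
    p=cv2.imread(f'pics/{f}.png')[:,:,::-1].copy(); d=np.load(f'pics/{f}_d.npy'); c=env.camera_params('wrist'); W=wcloud(d,c)
    hsv=cv2.cvtColor(p,cv2.COLOR_RGB2HSV);H,S,V=hsv[:,:,0].astype(int),hsv[:,:,1],hsv[:,:,2]
    ax=np.array([578.5,-265.])
    g=cv2.cvtColor(p,cv2.COLOR_RGB2GRAY).astype(float); con=p.astype(int)
    R=np.array(c['R']);t=np.array(c['t'])
    for it in range(3):
        pts=[]
        for a in np.radians(np.arange(0,360,3)):
            rs=np.arange(41,58,0.25); v=[]
            for r in rs:
                u_,v_=wpix(c,[ax[0]+r*np.cos(a),ax[1]+r*np.sin(a),zc])
                if not(1<u_<638 and 1<v_<270): v=None;break
                v.append(cv2.getRectSubPix(g.astype(np.float32),(1,1),(u_,v_))[0,0])
            if v is None: continue
            v=np.array(v); dv=np.diff(cv2.GaussianBlur(v[None].astype(np.float32),(7,1),0)[0]); k=dv.argmin()
            if dv[k]<-2.5 and 2<k<len(dv)-3: pts.append([ax[0]+(rs[k]+.125)*np.cos(a),ax[1]+(rs[k]+.125)*np.sin(a)])
        pts=np.array(pts)
        s=least_squares(lambda q:np.hypot(pts[:,0]-q[0],pts[:,1]-q[1])-q[2],[*ax,50],loss='soft_l1',f_scale=0.5).x
        ax=s[:2]
    print('axis',s.round(2),len(pts),'res',np.median(abs(np.hypot(*(pts-ax).T)-s[2])).round(2))
    m=((H>10)&(H<32)&(S>70)&(V>100)).astype(np.uint8); n,l,st,ce=cv2.connectedComponentsWithStats(m)
    for i in range(1,n):
        if st[i,4]>15 and ce[i][1]<260:
            k=np.argwhere(l==i); w=np.array([won(c,u,v,zw)[:2] for v,u in k])-ax; rr=np.hypot(*w.T)
            if rr.mean()<60:
                a=np.degrees(np.arctan2(w[:,1],w[:,0])); print('wedge mean',a.mean().round(1),'mid-range',((a.min()+a.max())/2).round(1),'per radius',[(r,a[(rr>=r)&(rr<r+4)].mean().round(1)) for r in range(36,52,4)])
    rgt=(d>0)&(W[:,:,2]>78)&(W[:,:,2]<100)&(V>130)&(S<80)&(np.hypot(W[:,:,0]-ax[0],W[:,:,1]-ax[1])<25)
    k=np.argwhere(rgt); w=np.array([won(c,u,v,93)[:2] for v,u in k])-ax if len(k) else []
    if len(k): print('ptr',len(k),'mean',w.mean(0).round(1),np.degrees(np.arctan2(*w.mean(0)[::-1])).round(1),'fit',rect(w))
E
python3 - <<'E'
from h import *
print(pose()[1]); ring('w19')
E
```

```text
[-3.14038824e+00  1.00348442e-03  6.29699256e-01]
axis [ 578.53 -265.14   47.2 ] 57 res 0.28
wedge mean 30.2 mid-range 30.8 per radius [(36, np.float64(32.1)), (40, np.float64(31.7)), (44, np.float64(30.4)), (48, np.float64(28.4))]
ptr 206 mean [8.7 6.4] 36.3 fit [8.8, 6.5, 15.6, 2.2, 36.1]
```

Run:
```python
from h import *
p=cv2.imread('pics/w19.png')
cv2.imwrite('pics/w19c.png',cv2.resize(p[165:315,270:390],None,fx=4,fy=4,interpolation=cv2.INTER_CUBIC))
```

```text
(no output)
```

View pics/w19c.png

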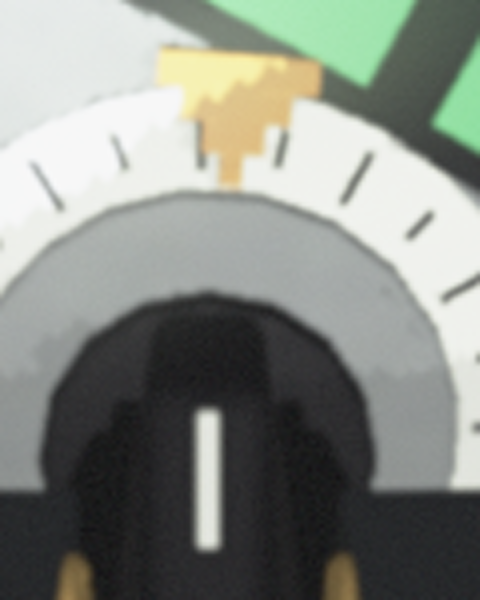

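Run:
```python
from h import *
c=env.camera_params('wrist'); ax=np.array([578.53,-265.14])
for n,u,v in [('L',309.5,177),('R',350.5,181),('L2',309.5,186.5),('R2',350,188.5),('tip',327.7,211),('midneck',329,196)]:
    for z in (50,54):
        w=won(c,u,v,z)[:2]-ax; print(n,z,np.hypot(*w).round(1),np.degrees(np.arctan2(w[1],w[0])).round(2))
```

```text
L 50 51.9 42.97
L 54 52.3 42.77
R 50 51.6 19.58
R 54 52.0 20.05
L2 50 47.0 43.72
L2 54 47.5 43.47
R2 50 47.8 18.5
R2 54 48.3 19.03
tip 50 34.0 30.89
tip 54 34.8 31.11
midneck 50 41.8 30.99
midneck 54 42.5 31.16
```

The wedge direction is 31.2° (corners 42.8 and 20.0, tip 31.1) and the pointer is at 36.2°, so 0.087 rad remain.

play_rows([
  {"linear": [0, 0, 0], "turn": 0.04},
  {"linear": [0, 0, 0], "turn": 0.075},
  {"linear": [0, 0, 0], "turn": 0.087},
  {"linear": [0, 0, 0], "turn": 0.087},
  {"linear": [0, 0, 0], "turn": 0.087},
  {"linear": [0, 0, 0], "turn": 0.087},
])

```text
t: 52.9
eef_pos: [577.7, -266.6, 147.0]
tcp_rot: [-3.14, 0.001, 0.543]
ft_force: [-4.3, 1.5, 6.5]
opening: 0.146
```

play_rows([
  {"linear": [0, 0, 0], "turn": 0},
  {"linear": [0, 0, 0], "turn": 0},
  {"linear": [0, 0, 0], "turn": 0},
  {"linear": [0, 0, -15], "turn": 0},
  {"linear": [-20, 0, -60], "turn": 0},
  {"linear": [-50, 0, -100], "turn": 0},
  {"linear": [-60, 0, -110], "turn": 0},
  {"linear": [-60, 0, -110], "turn": 0},
  {"linear": [-60, 0, -110], "turn": 0},
], hand=40)

```text
t: 54.02
eef_pos: [527.3, -297.2, 255.7]
tcp_rot: [-3.14, 0.001, 0.543]
ft_force: [-0.0, 0.0, 0.5]
opening: 0.419
```

Run:
```python
from h import *
p,d=snap('wrist','w20'); print(pose()); ring('w20')
q=p[:,:,::-1]; cv2.imwrite('pics/w20c.png',cv2.resize(q[80:260,220:420],None,fx=4,fy=4,interpolation=cv2.INTER_CUBIC)[:600])
cv2.imwrite('pics/w20c.png',cv2.resize(q[80:260,220:420],None,fx=3.2,fy=3.2,interpolation=cv2.INTER_CUBIC))
```

```text
(array([ 527.31325089, -297.11413588,  255.50714181]), array([-3.13990944e+00,  6.98494755e-04,  5.43342796e-01]))
axis [ 578.49 -264.84   47.36] 118 res 0.22
wedge mean 31.2 mid-range 30.8 per radius [(36, np.float64(31.4)), (40, np.float64(32.1)), (44, np.float64(31.3)), (48, np.float64(30.9))]
ptr 129 mean [7.7 4.6] 31.0 fit [-0.7, 0.4, 40.5, 12.3, 32.2]
```

View pics/w20c.png

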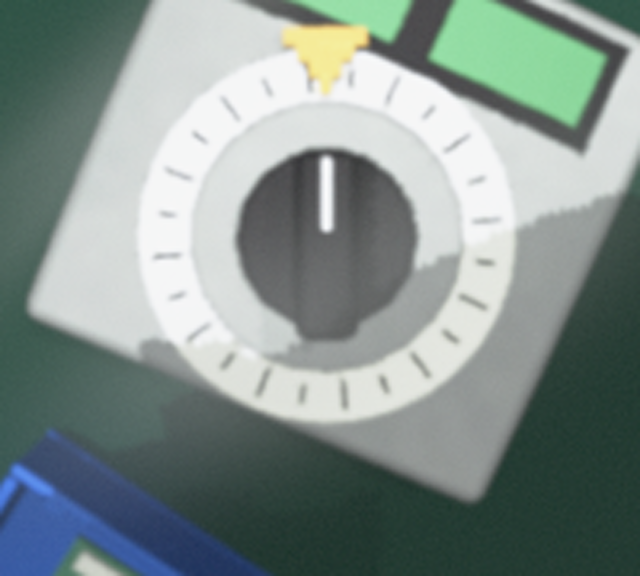

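The pointer (31.0°) lines up with the wedge (31.2°). I'll rise clear and do a final check of the carriage, bin and bystanders.

play_rows([
  {"linear": [-10, 10, -20], "turn": 0},
  {"linear": [-20, 40, -60], "turn": 0},
  {"linear": [-30, 90, -80], "turn": 0},
  {"linear": [-40, 140, -80], "turn": 0},
  {"linear": [-45, 190, -80], "turn": 0},
  {"linear": [-45, 215, -80], "turn": 0},
  {"linear": [-45, 215, -80], "turn": 0},
  {"linear": [-45, 215, -80], "turn": 0},
])

```text
t: 55.08
eef_pos: [599.8, -504.0, 335.7]
tcp_rot: [-3.14, 0.0, 0.544]
ft_force: [0.8, 0.2, -0.5]
opening: 0.421
```

Run:
```python
from h import *
snap('scene','s21'); p,d=snap('top','t21'); c=env.camera_params('top'); print(pose()[0])
W=cloud(d,c); z=W[:,:,2]; hsv=cv2.cvtColor(p,cv2.COLOR_RGB2HSV)
comps((d>0)&(z>48)&(z<58)&(hsv[:,:,1]<60)&(abs(W[:,:,1]-50)<80)&(W[:,:,0]<690)&(W[:,:,0]>400),W,60,9000)
print('plate');comps((d>0)&(z>70)&(z<84)&(abs(W[:,:,1]-50)<80)&(W[:,:,0]<690)&(W[:,:,0]>400),W,30,9000)
```

```text
[ 599.61681323 -503.95553474  336.90613726]
[269. 174.] 296 [637.3, 89.2, 52.5, 34.9, 2.3] mean [638.   89.3  51.6] zmed 51.4
[305. 176.] 215 [638.6, 12.0, 52.1, 34.4, 1.8] mean [635.8  11.5  51.2] zmed 50.9
[269. 208.] 302 [565.2, 86.6, 51.2, 34.9, 1.6] mean [564.8  86.9  51.5] zmed 51.2
plate
[287. 223.] 107 [528.1, 47.7, 58.2, 7.4, -87.2] mean [528.   45.7  77.1] zmed 77.0
```

View pics/t21.png

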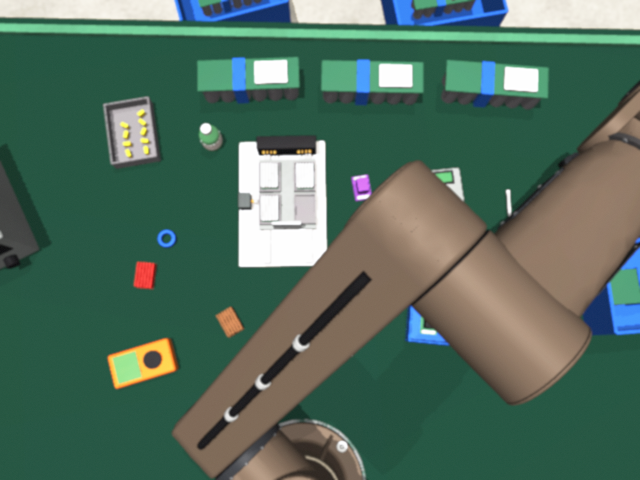

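View pics/s21.png

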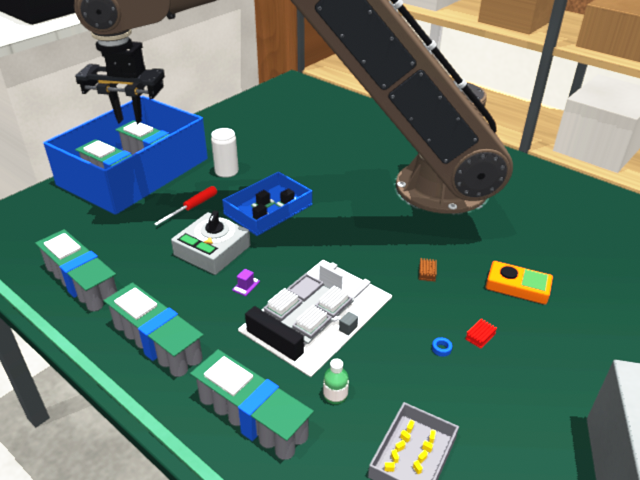

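The plate moved from 458.1 to 528.1 mm (70.0 mm of travel), the boards are flat, the relays are in the bin, and nothing else has moved. I'm handing the job in.

```bash
python3 -c "
from cell import env
print(env.job_done())"
```

```text
the job is handed in; nothing more can be done
None
```

The job is done and handed in after about 55 s of robot time. `job_done` reports no verdict, so the results below are from my own last checks.

- **Relay boards:** all three went from the carriage into the blue bin. Each was seen lying flat there, and the final scene view still shows three.
- **Finned boards:** only three were on the bench. Each lies flat in its own pocket (level tops on the last depth check), and one pocket stays empty.
- **Carriage:** pushed until the detent force peaked and dropped away, then felt a 9.5 N stop at the end. The top camera shows the push plate moved from x 458.1 to 528.1 mm, which is 70.0 mm of travel.
- **Dial:** turned clockwise about 2.29 rad after that. The pointer now reads 31.0° and the wedge 31.2°. A cruder fit of the whole bar gave 32.2°, which I take as less exact.
- **Left alone:** the tape, meter, screwdriver, bottle and the red, brown and purple look-alikes were not touched.

The wrist camera's position was off by about 1 mm sideways and read heights 2–3 mm low. I allowed for this by comparing the held board with its pocket in the same image.

One enlarged crop of the dial was bigger than the 800 x 600 picture limit.

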